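# Return the honing block to the roll-top case

## Robot

A 6-joint arm with a two-finger parallel gripper is mounted at the origin on the work surface. World frame = base frame: x ahead of the robot, y to its left, z up, the work surface at z = 0. Lengths are in m, angles in rad, forces in N, time in s.
With the tool pointing down it reaches from about 0.25 to 0.85 m from the base axis. Payload 12.5 kg.
Tool frame: the origin (TCP) lies between the finger pads; the fingertips stand 8 mm ahead of it and the grasp point (between the pads) lies 11 mm behind it; y points along the fingers, x is the direction in which the jaws open and shut, and the axes are right-handed (so a half turn about y gives the same grasp; the last joint's range is limited). The gripper opens to 93 mm and grips with 3 to 60 N. Pads are 15 mm wide; open, the fingers measure 128 mm over their backs; the gripper's body (75 mm by 188 mm) begins 65 mm behind the grasp point.
Start: joints at [-1.36, 0.351, 1.652, -0, 1.139, -0.085], TCP at [0.16, -0.526, 0.227] pointing down, gripper open.
Joint ranges: [-2.75, 2.75], [-0.79, 2.1], [0.01, 2.65], [-1.57, 4.71], [0.07, 3.14], [-2.87, 2.87]. Speed limits (rad/s): [2.22, 2.22, 2.79, 3.14, 3.14, 3.14].

## Interface

Orientations are given as a rotation vector (axis times angle).
In Python, from rig import ctrl gives the robot as it stands.
- The arm moves only by the tool move_arm, never from a script. Its argument "steps" is a list of rows, each an object of numbers: "ax", "ay", "az": the turn, a rotation vector about the tool's x, y, z in degrees; "tx", "ty", "tz": the shift along the tool's x, y, z in cm; "fingers": the opening in per cent of the stroke, from 0 (shut) to 100 (fully open). In form: [{"ax": .., "ay": .., "az": .., "tx": .., "ty": .., "tz": .., "fingers": ..}, ...]. A call has 1 to 12 rows; each row is the pose to reach, as a shift and turn from the pose measured when the call began, along the tool's axes at that moment; what a row does not reach only later rows make up. A row lasts 1/10 s, in which the tool goes at most 50 mm and 8.59 degrees, less where a joint would pass 70% of its speed; a pose out of reach is approached as far as the arm can. A call with a gripper value outside its range is refused whole. The fingers move at their own pace and stop on an object; "newtons" is the grip in N (left out, the last holds). Time passes only in rows, so rows that repeat a pose let the fingers close. It gives the time, the measured TCP pose, the force and the opening at its end, in the units of the state.
- ctrl.state(): the state, without advancing time (a new reading comes with each control period).
- ctrl.snapshot(name): name is "scene" or "top" or "wrist"; returns a dict with "pixels" (400x640x3 uint8, red, green, blue), "intrinsics" (3x3 intrinsics, pixels), "k1" (the pictures are not rectified: a ray, as slopes to the right and down, at radius r is drawn at 1 + k1 r^2 times it, then the intrinsics apply), "R" (3x3) and "t" (3): a world point X has camera coordinates R X + t; the wrist camera has in their place "tool_from_camera" (4x4, takes a point from camera to tool coordinates, whose origin is the TCP and whose axes are the tool frame's). Camera axes: x right, y down, z forward; pixel columns grow to the right and rows downward; lengths in m; the calibration is good to about 2 mm. A picture is of the moment at which its call begins: read the wrist's pose just before it. There is no depth.
- ctrl.job_done(): hands the job in, once; it reports no verdict.
The state is a dict: "clock": time; "joint_pos": joint angles; "joint_velocities": joint speeds; "effort": joint torques, N m; "tcp_pos": TCP position; "eef_rot": TCP orientation; "contact_force": force on the tool from outside, world axes, zero at the start; "wrist_torque": the same for the moment, N m; "finger_gap": finger opening in m.
Only numpy, scipy, OpenCV 4.12 (cv2) and the standard library are available. Lean on these libraries where they do the work, as an engineer would, in place of code of your own. Each camera call takes 0.05 s, during which the arm holds its last target.

## Task

Roll the slatted cover of the wooden hone case fully back, put the honing block that stands out on the bench back in the middle of the row inside, with two blocks on either side of it, sliding the others apart to make room; all five must stand upright on the case floor in the rack, fins up and lined up front to back. Then roll the cover fully shut. Do not drop the block, and leave everything else on the bench where it is.

Things in the scene. Friction and masses are not known exactly. Their poses are not given: they have to be found in the camera images.
- case: fixed wooden roll-top case, 312 (x) x 284 (y) x 221 mm high. Origin: centre of its underside; z up; its front faces its own -x, roughly to the robot. Half-round end cheeks 12 mm thick (inner faces y = +-130 mm, radius 156 mm about the cover's axis), fixed shell over the rear half; low front wall, top z = 62 mm, inner face x = -130 mm; floor top z = 25 mm.
- rack_mid (a point): middle of the row, on the case floor: 60 mm in front (-x) of the case's origin, z = 25 mm, axes as the case's. The row stands in a 25 mm high rack: end stops at y = +-101 mm and back fence 60 mm behind (+x), so five 38 mm slabs fit side by side along y with 12 mm to spare, fins along x.
- cover_axis (a point): centre of the tambour cover's turning axis, which runs along the case's y: 65 mm above the case's origin; axes as the case's.
- cover (a joint): turn of the curved slatted cover about its axis (rad): 0 = fully shut (down on the front wall), 1.65 = fully open (rolled back under the rear shell). Stiff shell, mean radius 135 mm, 8 mm thick; stays where left (about 4 to 10 N at the handle). Starts shut or up to 0.4 ajar. Its handle rises from the front up and over the top as it opens.
- cover_handle (a point): centre of the cover's handle: steel bar 12 mm thick, 120 mm long along the case's y, 180 mm from the axis, 41 mm off the slats. At joint q it stands 8 deg + q above the case's -x: case x = -180 cos(8 deg + q), z = 65 + 180 sin(8 deg + q) mm. Can be pinched straight from above over its whole way.
- hone: the honing block to put away, standing upright on the bench to the left or right of the case: grey stone slab 90 (x) x 38 (y) x 42 mm (z) with a pale wooden grip fin on top, 60 (x) x 10 (y) x 40 mm (z), centred, so 82 mm tall in all; 0.25 to 0.5 kg. Origin: centre of its underside; x along the fin, z up. 
- row0: one of the four identical honing blocks in the case (in no set order along the row), fin along the case's x: grey stone slab 90 (x) x 38 (y) x 42 mm (z) with a pale wooden grip fin on top, 60 (x) x 10 (y) x 40 mm (z), centred, so 82 mm tall in all; 0.25 to 0.5 kg. Origin: centre of its underside; x along the fin, z up. 
- row1: one of the four identical honing blocks in the case (in no set order along the row), fin along the case's x: grey stone slab 90 (x) x 38 (y) x 42 mm (z) with a pale wooden grip fin on top, 60 (x) x 10 (y) x 40 mm (z), centred, so 82 mm tall in all; 0.25 to 0.5 kg. Origin: centre of its underside; x along the fin, z up. 
- row2: one of the four identical honing blocks in the case (in no set order along the row), fin along the case's x: grey stone slab 90 (x) x 38 (y) x 42 mm (z) with a pale wooden grip fin on top, 60 (x) x 10 (y) x 40 mm (z), centred, so 82 mm tall in all; 0.25 to 0.5 kg. Origin: centre of its underside; x along the fin, z up. 
- row3: one of the four identical honing blocks in the case (in no set order along the row), fin along the case's x: grey stone slab 90 (x) x 38 (y) x 42 mm (z) with a pale wooden grip fin on top, 60 (x) x 10 (y) x 40 mm (z), centred, so 82 mm tall in all; 0.25 to 0.5 kg. Origin: centre of its underside; x along the fin, z up. 
- tin: plain round steel tin, 68 mm across, 50 mm high, on the bench at the other side of the case from the loose block. Leave alone (not to be shifted more than 30 mm). Origin: centre of its underside. 
- oil: white oil bottle, 52 mm across, 130 mm tall. Leave alone (not to be shifted more than 30 mm). Origin: centre of its underside. 
- mug: white mug, 80 mm across, 90 mm tall. Leave alone (not to be shifted more than 30 mm). Origin: centre of its underside. 
- knife0: closed pocketknife, 95 x 24 x 14 mm, lying on the bench beside the case. Leave alone (not to be shifted more than 30 mm). Origin: centre of its underside. 
- knife1: closed pocketknife, 95 x 24 x 14 mm, lying on the bench beside the case. Leave alone (not to be shifted more than 30 mm). Origin: centre of its underside. 
- brush: bench brush 180 mm long, about 30 mm high. Leave alone (not to be shifted more than 30 mm). Origin: centre of its underside. 
- driver: screwdriver 170 mm long, about 30 mm thick. Leave alone (not to be shifted more than 30 mm). Origin: centre of its underside. 
Not all that is in view belongs to the job. What is shaped like the hone but blue or yellow is not meant.

How it is judged:
On the way, in this order (a step that is already met when the one before it is completed fails the run):
1. the cover is rolled back (value of joint cover above 1.45 rad), for 0.2 s.
2. the block stands in the middle of the row, let go, with the cover still rolled back (x of hone in the frame of case between -0.09 and -0.03 m and y of hone in the frame of case between -0.016 and 0.016 m and z of hone in the frame of case between 0.02 and 0.03 m and angle between each of hone, row0, row1, row2, row3's own z axis and vertical below 0.1 rad and angle between the x axis of each of hone, row0, row1, row2, row3 and the x axis of case, either way round below 0.2 rad and x of row0 in the frame of case between -0.09 and -0.03 m and y of row0 in the frame of case between -0.086 and 0.086 m and z of row0 in the frame of case between 0.02 and 0.03 m and x of row1 in the frame of case between -0.09 and -0.03 m and y of row1 in the frame of case between -0.086 and 0.086 m and z of row1 in the frame of case between 0.02 and 0.03 m and x of row2 in the frame of case between -0.09 and -0.03 m and y of row2 in the frame of case between -0.086 and 0.086 m and z of row2 in the frame of case between 0.02 and 0.03 m and x of row3 in the frame of case between -0.09 and -0.03 m and y of row3 in the frame of case between -0.086 and 0.086 m and z of row3 in the frame of case between 0.02 and 0.03 m and value of joint cover above 1.1 rad and contact force between the fingers and hone below 0.3 N), for 0.2 s.
At the end, for the whole second after the job is handed in: Cover shut (below 0.05 rad); loose block mid-row (within 16 mm of the case's y = 0); all five in the rack (y within 86 mm, x -90 to -30 mm), on the floor within 5 mm, upright within 0.1 rad, fins along the case's x within 0.2 rad, at rest (x of hone in the frame of case between -0.09 and -0.03 m and y of hone in the frame of case between -0.016 and 0.016 m and z of hone in the frame of case between 0.02 and 0.03 m and angle between each of hone, row0, row1, row2, row3's own z axis and vertical below 0.1 rad and angle between the x axis of each of hone, row0, row1, row2, row3 and the x axis of case, either way round below 0.2 rad and x of row0 in the frame of case between -0.09 and -0.03 m and y of row0 in the frame of case between -0.086 and 0.086 m and z of row0 in the frame of case between 0.02 and 0.03 m and x of row1 in the frame of case between -0.09 and -0.03 m and y of row1 in the frame of case between -0.086 and 0.086 m and z of row1 in the frame of case between 0.02 and 0.03 m and x of row2 in the frame of case between -0.09 and -0.03 m and y of row2 in the frame of case between -0.086 and 0.086 m and z of row2 in the frame of case between 0.02 and 0.03 m and x of row3 in the frame of case between -0.09 and -0.03 m and y of row3 in the frame of case between -0.086 and 0.086 m and z of row3 in the frame of case between 0.02 and 0.03 m and linear speed of each of hone, row0, row1, row2, row3 below 0.02 m/s and value of joint cover below 0.05 rad); the robot touches nothing.
It fails at once if anything else on the bench is shifted more than 30 mm (distance of any of tin, oil, mug, knife0, knife1, brush, driver from where it was at the start of the episode above 0.03 m).
It fails at once if the honing block falls free (over 0.6 m/s with no hand on it) (linear speed of hone above 0.6 m/s and contact force between the fingers and hone below 0.3 N).
It also fails if it takes over 72 s, if anything falls off the work surface, if the arm or the gripper's body presses on something with over 40 N, if the wrist force passes 120 N, or if a joint passes its speed limit or range.

## Working session

There is one attempt and no reset: what is moved stays moved. The work goes in short steps, Python scripts to look and compute and a tool call to move; the robot and the scene stay as the last step left them, time stands still between calls to the robot, and variables do not carry over. Pictures are saved under pics/ and viewed, and the job is handed in when it is done.

Besides the shell and the picture viewer there is one more tool, called after ">>>" as name(argument=value, ...) on one line, values as JSON. move_arm: Moves the arm, as the interface text tells. Its arguments: {"type":"object","properties":{"steps":{"type":"array","items":{"type":"object","properties":{"ax":{"type":"number"},"ay":{"type":"number"},"az":{"type":"number"},"tx":{"type":"number"},"ty":{"type":"number"},"tz":{"type":"number"},"fingers":{"type":"number"}}}},"newtons":{"type":"number"}},"required":["steps"]}

```bash
ls; mkdir -p pics; python3 - <<'E'
from rig import ctrl
import cv2
s=ctrl.state(); print(s)
for n in ["scene","top","wrist"]:
    d=ctrl.snapshot(n); cv2.imwrite(f"pics/{n}0.png",d["pixels"][:,:,::-1])
    print(n,{k:v for k,v in d.items() if k!="pixels"})
E
```

```text
pics
{'clock': 0.0, 'joint_pos': array([-1.35961877e+00,  3.51248887e-01,  1.65242027e+00,  3.06955580e-05,
        1.13906829e+00, -8.45766827e-02]), 'joint_velocities': array([ 6.84437691e-04, -8.40394937e-04,  8.19611534e-04, -1.60171546e-03,
       -9.08373816e-05, -5.53053240e-04]), 'effort': array([ 1.21100100e-03, -4.97318923e+01, -2.85256004e+01,  6.98963972e-02,
        2.56150804e-02, -1.28865718e-04]), 'tcp_pos': array([ 0.16027925, -0.5257876 ,  0.22609594]), 'eef_rot': array([-1.3339125 ,  0.98921563, -0.98781948]), 'contact_force': array([-0.67665209,  0.7573739 ,  0.4994308 ]), 'wrist_torque': array([-0.03865641, -0.02196169, -0.00181039]), 'finger_gap': 0.09304673378107903}
scene {'intrinsics': array([[473.4636581 ,   0.        , 316.75549225],
       [  0.        , 473.4636581 , 199.33042345],
       [  0.        ,   0.        ,   1.        ]]), 'k1': -0.10361898081553132, 'R': array([[-0.99646271,  0.0839219 ,  0.00438002],
       [ 0.07865709,  0.94976057, -0.30293222],
       [-0.02958262, -0.30151614, -0.95300204]]), 't': array([0.53539251, 0.03854021, 1.57995438
[... 277 characters left out ...]
77,  0.02586216, -0.09607802],
       [ 0.09600596, -0.00401653, -0.99537266]]), 't': array([-0.0686685 ,  0.53217904,  1.44417041])}
wrist {'intrinsics': array([[299.81767241,   0.        , 315.65321643],
       [  0.        , 299.81767241, 198.05683113],
       [  0.        ,   0.        ,   1.        ]]), 'k1': -0.042258511408922964, 'tool_from_camera': array([[ 9.99998599e-01,  8.92039547e-04,  1.41630732e-03,
        -4.15936235e-04],
       [-1.14113177e-03, -2.55698585e-01,  9.66755880e-01,
        -1.58095927e-01],
       [ 1.22453225e-03, -9.66756142e-01, -2.55697209e-01,
         7.07387903e-02],
       [ 0.00000000e+00,  0.00000000e+00,  0.00000000e+00,
         1.00000000e+00]])}
```

View pics.

View pics/scene0.png

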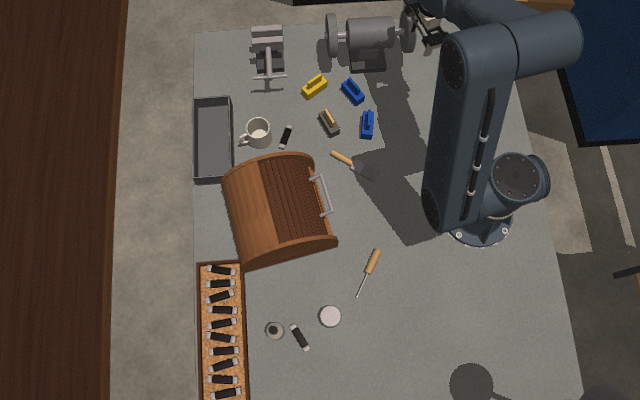

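View pics/top0.png

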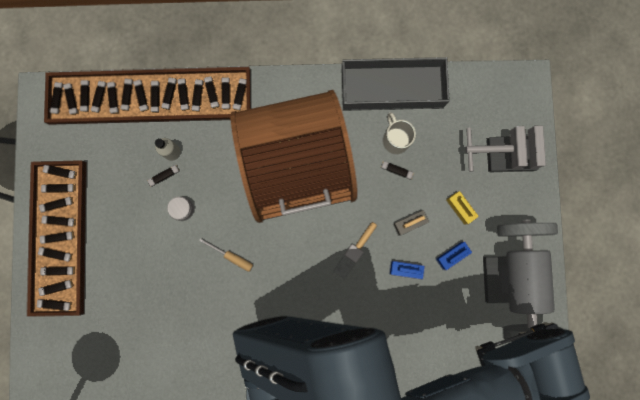

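View pics/wrist0.png

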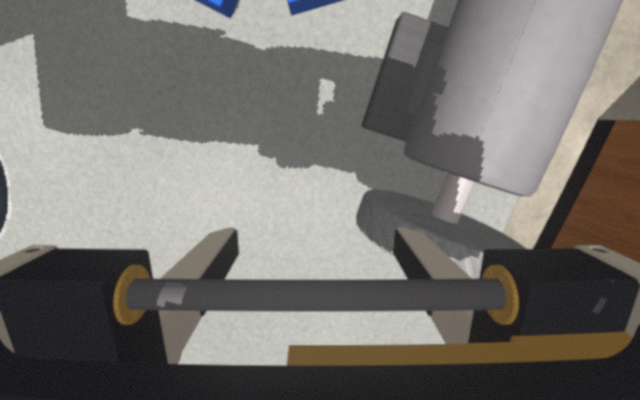

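```bash
cat > h.py <<'E'
import numpy as np, cv2
from rig import ctrl
from scipy.spatial.transform import Rotation as Ro
def cam(name):
    s=ctrl.state(); d=ctrl.snapshot(name)
    if name=="wrist":
        T=np.eye(4); T[:3,:3]=Ro.from_rotvec(s["eef_rot"]).as_matrix(); T[:3,3]=s["tcp_pos"]
        W=T@np.array(d["tool_from_camera"]); d["R"]=W[:3,:3].T; d["t"]=-W[:3,:3].T@W[:3,3]
    return d
def ray(d,uv):
    K=d["intrinsics"]; p=np.array([(uv[0]-K[0,2])/K[0,0],(uv[1]-K[1,2])/K[1,1]])
    q=p.copy()
    for _ in range(20): q=p/(1+d["k1"]*(q@q))
    R=np.array(d["R"]); o=-R.T@np.array(d["t"]); v=R.T@np.r_[q,1]
    return o,v/np.linalg.norm(v)
def onz(d,uv,z):
    o,v=ray(d,uv); return o+v*(z-o[2])/v[2]
def proj(d,X):
    c=np.array(d["R"])@np.array(X)+np.array(d["t"]); q=c[:2]/c[2]; q=q*(1+d["k1"]*(q@q))
    K=d["intrinsics"]; return np.array([K[0,0]*q[0]+K[0,2],K[1,1]*q[1]+K[1,2]])
def two(rays):
    A=np.zeros((3,3));b=np.zeros(3)
    for o,v in rays:
        P=np.eye(3)-np.outer(v,v);A+=P;b+=P@o
    X=np.linalg.solve(A,b); return X,[np.linalg.norm((np.eye(3)-np.outer(v,v))@(X-o)) for o,v in rays]
def save(name,img,box=None,f=1):
    if box: img=img[box[1]:box[3],box[0]:box[2]]
    cv2.imwrite("pics/"+name,cv2.resize(img,None,fx=f,fy=f,interpolation=cv2.INTER_CUBIC)[:,:,::-1])
E
python3 - <<'E'
import cv2,numpy as np
a=cv2.imread("pics/top0.png"); b=cv2.imread("pics/scene0.png")
c1=cv2.resize(a[80:230,220:370],None,fx=4,fy=4,interpolation=2)
c2=cv2.resize(a[180:290,380:490],None,fx=4,fy=4,interpolation=2)
cv2.imwrite("pics/c1.png",c1);cv2.imwrite("pics/c2.png",c2)
cv2.imwrite("pics/c3.png",cv2.resize(b[145:275,215:345],None,fx=4,fy=4,interpolation=2))
E
```

```text
(no output)
```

View pics/c1.png

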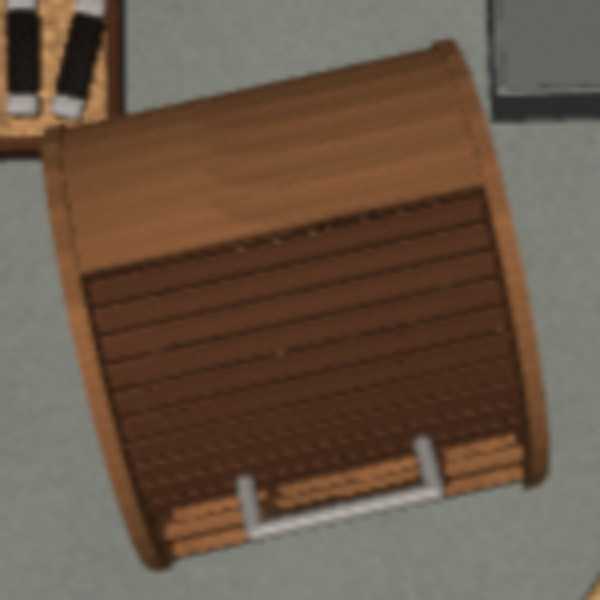

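View pics/c2.png

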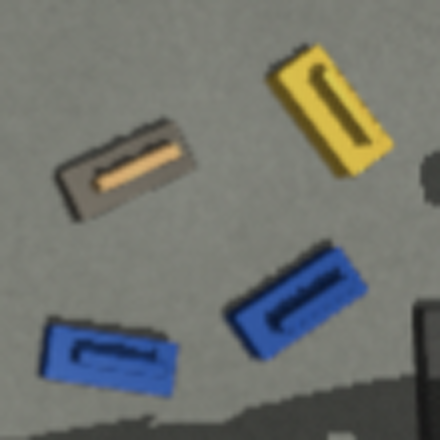

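View pics/c3.png

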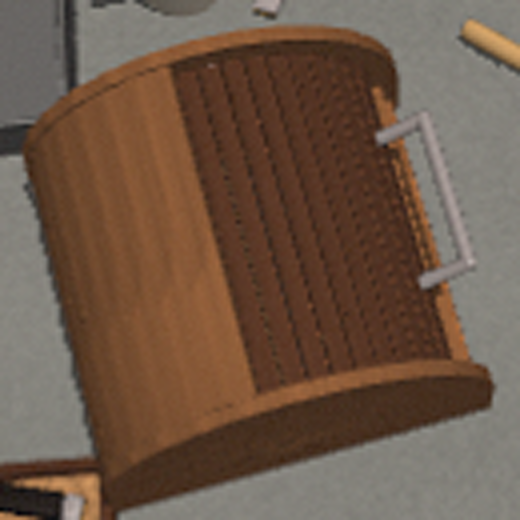

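```bash
cat > m1.py <<'E'
from h import *
t=cam("top"); s=cam("scene")
L,e1=two([ray(t,(283,212)),ray(s,(332.2,210))]); R_,e2=two([ray(t,(329.5,202)),ray(s,(321.2,174.8))])
print("handle ends",L,R_,e1,e2,np.linalg.norm(L-R_))
m=(L+R_)/2; y=L-R_; yaw=np.arctan2(-y[0],y[1]); sz=(m[2]-.065)/.18; a=np.arcsin(sz); q=a-np.radians(8)
C=m[:2]+.18*np.cos(a)*np.array([np.cos(yaw),np.sin(yaw)])
print("yaw",np.degrees(yaw),"q",q,"C",C)
def w(x,y,z): return [C[0]+x*np.cos(yaw)-y*np.sin(yaw),C[1]+x*np.sin(yaw)+y*np.cos(yaw),z]
P=[(0,sg*.142,.221) for sg in(1,-1)]+[(-.156,sg*.142,.065) for sg in(1,-1)]+[(.156,sg*.142,.065) for sg in(1,-1)]+[(-.18*np.cos(a),k,m[2]) for k in(-.06,.06)]+[(-.156,.13,.062),(-.156,-.13,.062),(.156,.142,0),(-.156,.142,0),(.110,.142,.175),(.110,-.142,.175)]
for d,n in((t,"t"),(s,"s")):
    im=cv2.resize(d["pixels"],None,fx=2,fy=2,interpolation=2)
    for p in P:
        u=proj(d,w(*p))*2+.5; cv2.circle(im,tuple(int(round(k)) for k in u),2,(0,255,0),-1)
    cv2.imwrite(f"pics/ov_{n}.png",cv2.resize(im[140:580,400:760] if n=="s" else im[140:500,400:760],None,fx=1.35,fy=1.35)[:,:,::-1])
# hone
hsv=cv2.cvtColor(t["pixels"],cv2.COLOR_RGB2HSV)
E
python3 m1.py
```

```text
handle ends [0.49308633 0.00198352 0.15752336] [ 0.51640526 -0.11899804  0.14156415] [np.float64(0.001306977073773222), np.float64(0.001306977073773189)] [np.float64(0.0024449196251536006), np.float64(0.002444919625153673)] 0.124237703560518
yaw 10.909844358313089 q 0.3493104419676708 C [ 0.66078359 -0.02843131]
```

View pics/ov_t.png

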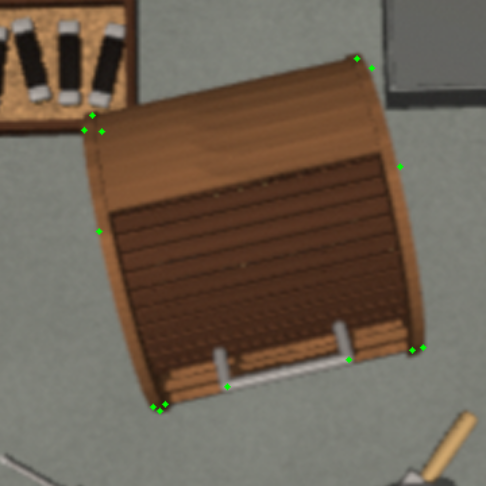

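View pics/ov_s.png

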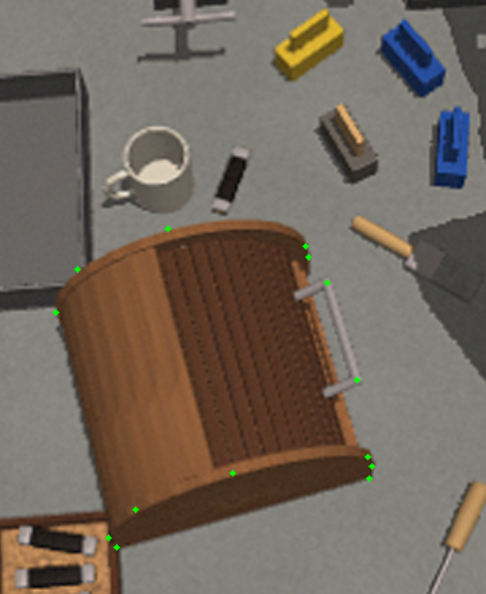

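```bash
cat >> h.py <<'E'
YAW=np.radians(10.9); C=np.array([.6608,-.0284])
cx=np.array([np.cos(YAW),np.sin(YAW),0]); cy=np.array([-np.sin(YAW),np.cos(YAW),0])
def w(x,y,z): return np.r_[C,0]+x*cx+y*cy+np.array([0,0,z])
def incase(p): p=np.asarray(p)-np.r_[C,0]; return np.array([p@cx,p@cy,p[2]])
def down(xd,tilt=0):
    xd=np.array(xd,float);xd/=np.linalg.norm(xd); y=np.array([0,0,-1.]); return np.c_[xd,y,np.cross(xd,y)]
def delta(p,Rd=None):
    s=ctrl.state(); R=Ro.from_rotvec(s["eef_rot"]).as_matrix()
    t=R.T@(np.array(p)-s["tcp_pos"])*100
    r=np.zeros(3) if Rd is None else np.degrees(Ro.from_matrix(R.T@Rd).as_rotvec())
    print("t",np.round(t,2),"a",np.round(r,2))
def st():
    s=ctrl.state(); R=Ro.from_rotvec(s["eef_rot"]).as_matrix()
    print("clk",round(s["clock"],2),"tcp",np.round(s["tcp_pos"],4),"case",np.round(incase(s["tcp_pos"]),4),"F",np.round(s["contact_force"],1),"gap",round(s["finger_gap"],4),"q",np.round(s["joint_pos"],2)); print(np.round(R,3))
E
python3 - <<'E'
from h import *
st()
t=cam("top"); s=cam("scene")
for d,n,box in((t,"t",(385,200,440,245)),(s,"s",(310,100,348,140))):
    hsv=cv2.cvtColor(d["pixels"],cv2.COLOR_RGB2HSV); x0,y0,x1,y1=box
    sub=hsv[y0:y1,x0:x1]; mk=((sub[:,:,0]<25)&(sub[:,:,1]>90)&(sub[:,:,2]>110)).astype(np.uint8)
    pts=np.argwhere(mk)[:,::-1]+[x0,y0]
    r=cv2.minAreaRect(pts.astype(np.float32)); b=cv2.boxPoints(r)
    print(n,len(pts),r,b.tolist())
    for z in (.082,): print([np.round(onz(d,k,z),4).tolist() for k in b], onz(d,r[0],z))
delta(w(-.18*np.cos(.489),0,.27),down(cx)); delta(w(-.18*np.cos(.489),0,.27),down(-cx))
E
```

```text
clk 0.25 tcp [ 0.1603 -0.526   0.2264] case [-0.5856 -0.394   0.2264] F [-0.1  0.6 -0.3] gap 0.0928 q [-1.36  0.35  1.65 -0.    1.14 -0.08]
[[ 0.291 -0.     0.957]
 [-0.957  0.001  0.291]
 [-0.001 -1.     0.   ]]
t 87 ((414.1277770996094, 221.2737274169922), (4.228854179382324, 21.506746292114258), 64.98310089111328) [[403.48907470703125, 223.9051055908203], [422.9781494140625, 214.8102264404297], [424.7664794921875, 218.64234924316406], [405.27740478515625, 227.7372283935547]]
[[0.4591, -0.322, 0.082], [0.4826, -0.3764, 0.082], [0.472, -0.3809, 0.082], [0.4485, -0.3264, 0.082]] [ 0.46554046 -0.35140997  0.082     ]
s 48 ((329.4999694824219, 115.49998474121094), (15.808955192565918, 3.0508506298065186), 56.30992889404297) [[323.84613037109375, 109.76921844482422], [326.38458251953125, 108.07691192626953], [335.15380859375, 121.23075103759766], [332.6153564453125, 122.92305755615234]]
[[0.482, -0.3743, 0.082], [0.4728, -0.38, 0.082], [0.4479, -0.3281, 0.082], [0.457, -0.3224, 0.082]] [ 0.46488599 -0.35106481  0.082     ]
t [-34.69  -4.34  46.58] a [-1.000e-02 -8.395e+01 -1.000e-02]
t [-34.69  -4.34  46.58] a [ 1.000e-02  9.605e+01 -1.000e-02]
```

>>> move_arm(steps=[{"ay": -84, "tx": -34.7, "ty": -6, "tz": 46.6, "fingers": 32}, {"ay": -84, "tx": -34.7, "ty": -6, "tz": 46.6, "fingers": 32}, {"ay": -84, "tx": -34.7, "ty": -6, "tz": 46.6, "fingers": 32}, {"ay": -84, "tx": -34.7, "ty": -6, "tz": 46.6, "fingers": 32}, {"ay": -84, "tx": -34.7, "ty": -6, "tz": 46.6, "fingers": 32}, {"ay": -84, "tx": -34.7, "ty": -6, "tz": 46.6, "fingers": 32}, {"ay": -84, "tx": -34.7, "ty": -6, "tz": 46.6, "fingers": 32}, {"ay": -84, "tx": -34.7, "ty": -6, "tz": 46.6, "fingers": 32}, {"ay": -84, "tx": -34.7, "ty": -6, "tz": 46.6, "fingers": 32}, {"ay": -84, "tx": -34.7, "ty": -6, "tz": 46.6, "fingers": 32}, {"ay": -84, "tx": -34.7, "ty": -6, "tz": 46.6, "fingers": 32}, {"ay": -84, "tx": -34.7, "ty": -6, "tz": 46.6, "fingers": 32}])

```text
validation failed for argument at $.st...
```

```bash
python3 - <<'E'
from h import *
st()
t=cam("wrist"); save("w1.png",t["pixels"])
a=np.radians(8)+.349
for k in(-.06,.06): print(proj(t,w(-.18*np.cos(a),k,.065+.18*np.sin(a))))
delta(w(-.159,0,.146),down(cx))
E
```

```text
clk 0.35 tcp [ 0.1604 -0.526   0.2265] case [-0.5855 -0.394   0.2265] F [-0.   0.3 -0.9] gap 0.093 q [-1.36  0.35  1.65  0.    1.14 -0.08]
[[ 0.292 -0.     0.957]
 [-0.957  0.     0.292]
 [-0.    -1.     0.   ]]
[ 118.23823625 -102.39617672]
[317.43069763 200.02083697]
t [-34.69   8.06  46.57] a [-1.000e-02 -8.395e+01 -1.000e-02]
```

View pics/w1.png

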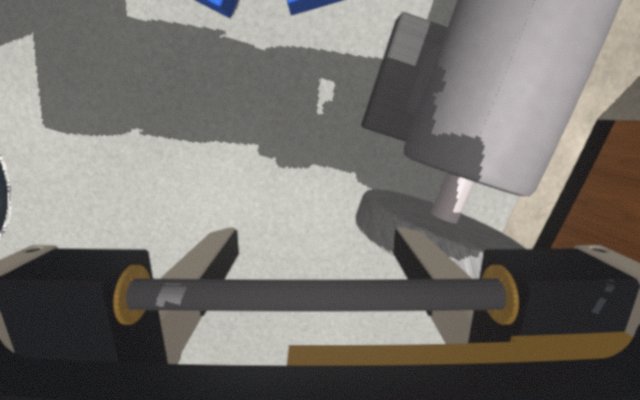

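>>> move_arm(steps=[{"ax": 0, "ay": -8, "az": 0, "tx": -3, "ty": -0.6, "tz": 4, "fingers": 32}], newtons=30)

```text
clock: 0.5
tcp_pos: [0.1882, -0.4879, 0.2318]
eef_rot: [-1.384, 0.885, -0.885]
contact_force: [2.1, 0.8, -0.3]
finger_gap: 0.0886
```

>>> move_arm(steps=[{"ax": 0, "ay": -8, "az": 0, "tx": -3, "ty": -0.6, "tz": 4, "fingers": 32}, {"ax": 0, "ay": -16, "az": 0, "tx": -6, "ty": -1.2, "tz": 8, "fingers": 32}, {"ax": 0, "ay": -24, "az": 0, "tx": -9, "ty": -1.8, "tz": 12, "fingers": 32}, {"ax": 0, "ay": -32, "az": 0, "tx": -12, "ty": -2.4, "tz": 16, "fingers": 32}, {"ax": 0, "ay": -40, "az": 0, "tx": -15, "ty": -3, "tz": 20, "fingers": 32}, {"ax": 0, "ay": -40, "az": 0, "tx": -15, "ty": -3, "tz": 20, "fingers": 32}], newtons=30)

```text
clock: 1.1
tcp_pos: [0.3086, -0.2642, 0.2625]
eef_rot: [-1.544, 0.337, -0.338]
contact_force: [0.3, -0.6, -0.6]
finger_gap: 0.0418
```

```bash
python3 - <<'E'
from h import *
st()
delta(w(-.159,0,.26),down(cx))
E
```

```text
clk 1.1 tcp [ 0.3086 -0.2642  0.2625] case [-0.3904 -0.1649  0.2625] F [ 0.3 -0.6 -0.6] gap 0.0418 q [-0.82  0.04  1.95  0.    1.16 -0.39]
[[ 0.909  0.001  0.417]
 [-0.417 -0.     0.909]
 [ 0.001 -1.    -0.   ]]
t [ 9.23  0.26 26.87] a [ 2.000e-02 -3.557e+01  5.000e-02]
```

>>> move_arm(steps=[{"ax": 0, "ay": -8, "az": 0, "tx": 2, "ty": 0, "tz": 5, "fingers": 32}, {"ax": 0, "ay": -16, "az": 0, "tx": 4, "ty": 0, "tz": 10, "fingers": 32}, {"ax": 0, "ay": -24, "az": 0, "tx": 6, "ty": 0, "tz": 15, "fingers": 32}, {"ax": 0, "ay": -32, "az": 0, "tx": 7.5, "ty": 0, "tz": 20, "fingers": 32}, {"ax": 0, "ay": -35.6, "az": 0, "tx": 8.5, "ty": 0, "tz": 24, "fingers": 32}, {"ax": 0, "ay": -35.6, "az": 0, "tx": 9.2, "ty": 0, "tz": 26.9, "fingers": 32}, {"ax": 0, "ay": -35.6, "az": 0, "tx": 9.2, "ty": 0, "tz": 26.9, "fingers": 32}], newtons=30)

```text
clock: 1.8
tcp_pos: [0.5064, -0.0556, 0.2622]
eef_rot: [-1.565, -0.153, 0.151]
contact_force: [-0.2, -0.4, 0.5]
finger_gap: 0.0301
```

```bash
python3 - <<'E'
from h import *
st()
t=cam("wrist"); save("w2.png",t["pixels"])
a=np.radians(8)+.349
for k in(-.06,.06): print(proj(t,w(-.18*np.cos(a),k,.065+.18*np.sin(a))))
delta(w(-.159,0,.146),down(cx))
E
```

```text
clk 1.8 tcp [ 0.5064 -0.0556  0.2622] case [-0.1567  0.0024  0.2622] F [-0.2 -0.4  0.5] gap 0.0301 q [-0.2   0.24  1.71  0.    1.19 -0.39]
[[ 0.981  0.001 -0.192]
 [ 0.192  0.     0.981]
 [ 0.001 -1.    -0.   ]]
[312.9258979  258.19660227]
[313.19340933 134.35480072]
t [-0.08 11.61 -0.11] a [0.02 0.14 0.01]
```

View pics/w2.png

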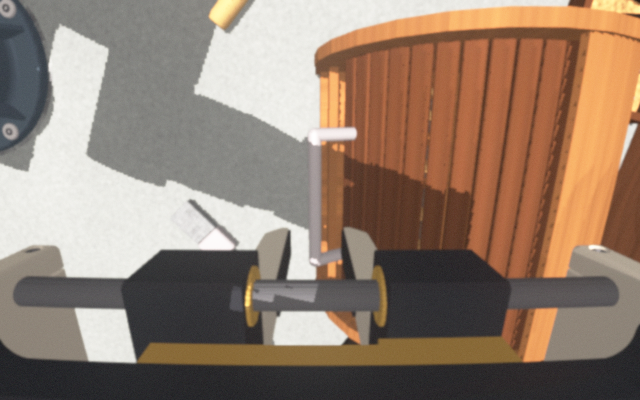

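>>> move_arm(steps=[{"ax": 0, "ay": 0, "az": 0, "tx": 0, "ty": 4, "tz": 0, "fingers": 32}, {"ax": 0, "ay": 0, "az": 0, "tx": 0, "ty": 8, "tz": 0, "fingers": 32}, {"ax": 0, "ay": 0, "az": 0, "tx": 0, "ty": 11, "tz": 0, "fingers": 32}, {"ax": 0, "ay": 0, "az": 0, "tx": 0, "ty": 11.6, "tz": 0, "fingers": 32}, {"ax": 0, "ay": 0, "az": 0, "tx": 0, "ty": 11.6, "tz": 0, "fingers": 32}], newtons=30)

```text
clock: 2.35
tcp_pos: [0.5048, -0.0581, 0.1461]
eef_rot: [-1.566, -0.149, 0.151]
contact_force: [0.2, 0.3, -0.1]
finger_gap: 0.0298
```

```bash
python3 - <<'E'
from h import *
st()
t=cam("wrist"); save("w3.png",t["pixels"])
E
```

```text
clk 2.35 tcp [ 0.5048 -0.0581  0.1461] case [-0.1588  0.0003  0.1461] F [ 0.2  0.3 -0.1] gap 0.0298 q [-0.21  0.38  1.84 -0.    0.93 -0.4 ]
[[ 0.982 -0.001 -0.19 ]
 [ 0.19  -0.     0.982]
 [-0.001 -1.    -0.   ]]
```

View pics/w3.png

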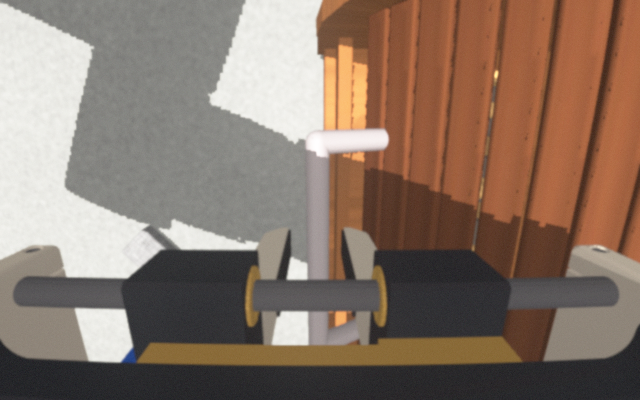

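Handle (317,150–340) sits between the jaws, no contact. Close.

>>> move_arm(steps=[{"ax": 0, "ay": 0, "az": 0, "tx": 0, "ty": 0, "tz": 0, "fingers": 0}, {"ax": 0, "ay": 0, "az": 0, "tx": 0, "ty": 0, "tz": 0, "fingers": 0}, {"ax": 0, "ay": 0, "az": 0, "tx": 0, "ty": 0, "tz": 0, "fingers": 0}], newtons=30)

```text
clock: 2.7
tcp_pos: [0.5059, -0.0582, 0.1482]
eef_rot: [-1.567, -0.152, 0.149]
contact_force: [-1.2, -2.1, 5.6]
finger_gap: 0.0115
```

```bash
python3 - <<'E'
from h import *
st()
g=np.array([0,0,.011])
p0=incase(ctrl.state()["tcp_pos"])
print("gap",ctrl.state()["finger_gap"])
a0=np.arccos(-(p0[0])/.18); print(a0, a0-np.radians(8))
for a in np.radians(np.arange(30,104,6)):
    a0_=np.radians(8)+.349
    d=np.array([-.18*(np.cos(a)-np.cos(a0_)),.18*(np.sin(a)-np.sin(a0_))])
    print(round(np.degrees(a)),np.round(d*100,2))
E
```

```text
clk 2.7 tcp [ 0.5059 -0.0582  0.1482] case [-0.1578 -0.      0.1482] F [-1.2 -2.1  5.6] gap 0.0115 q [-0.21  0.38  1.83 -0.    0.93 -0.4 ]
[[ 0.982  0.002 -0.19 ]
 [ 0.19  -0.001  0.982]
 [ 0.002 -1.    -0.002]]
gap 0.011489595878213157
0.5023829797830898 0.36275663962354343
30 [0.31 0.55]
36 [1.33 2.13]
42 [2.52 3.59]
48 [3.85 4.93]
54 [5.31 6.11]
60 [6.89 7.14]
66 [8.57 7.99]
72 [10.33  8.67]
78 [12.15  9.16]
84 [14.01  9.45]
90 [15.89  9.55]
96 [17.78  9.45]
102 [19.64  9.16]
```

>>> move_arm(steps=[{"ax": 0, "ay": 0, "az": 0, "tx": 0.5, "ty": -1.0, "tz": 0, "fingers": 0}, {"ax": 0, "ay": 0, "az": 0, "tx": 1.2, "ty": -1.9, "tz": 0, "fingers": 0}, {"ax": 0, "ay": 0, "az": 0, "tx": 2.4, "ty": -3.3, "tz": 0, "fingers": 0}, {"ax": 0, "ay": 0, "az": 0, "tx": 3.7, "ty": -4.7, "tz": 0, "fingers": 0}, {"ax": 0, "ay": 0, "az": 0, "tx": 5.2, "ty": -5.9, "tz": 0, "fingers": 0}, {"ax": 0, "ay": 0, "az": 0, "tx": 6.8, "ty": -6.9, "tz": 0, "fingers": 0}, {"ax": 0, "ay": 0, "az": 0, "tx": 6.8, "ty": -6.9, "tz": 0, "fingers": 0}])

```text
clock: 3.4
tcp_pos: [0.5736, -0.0448, 0.2197]
eef_rot: [-1.567, -0.154, 0.148]
contact_force: [-4.4, 1.9, 14.2]
finger_gap: 0.0112
```

```bash
python3 - <<'E'
from h import *
st(); p=incase(ctrl.state()["tcp_pos"]); a0=np.arctan2(p[2]+.0015-.065,-p[0]); r=np.hypot(p[2]+.0015-.065,p[0]);print(np.degrees(a0),r)
for a in np.radians(np.arange(66,106,6)): print(round(np.degrees(a)),np.round([100*(-.18*np.cos(a)-p[0]),100*(.065+.18*np.sin(a)-.0015-p[2])],2))
E
```

```text
clk 3.4 tcp [ 0.5736 -0.0448  0.2197] case [-0.0887  0.0004  0.2197] F [-4.4  1.9 14.2] gap 0.0112 q [-0.16  0.4   1.59 -0.    1.14 -0.35]
[[ 0.982  0.004 -0.191]
 [ 0.191 -0.001  0.982]
 [ 0.003 -1.    -0.002]]
60.40643684646656 0.17958251722791324
66 [1.55 0.83]
72 [3.31 1.5 ]
78 [5.13 1.99]
84 [6.99 2.29]
90 [8.87 2.38]
96 [10.75  2.29]
102 [12.61  1.99]
```

>>> move_arm(steps=[{"ax": 0, "ay": 0, "az": 0, "tx": 1.5, "ty": -0.9, "tz": 0, "fingers": 0}, {"ax": 0, "ay": 0, "az": 0, "tx": 3.3, "ty": -1.6, "tz": 0, "fingers": 0}, {"ax": 0, "ay": 0, "az": 0, "tx": 5.1, "ty": -2.1, "tz": 0, "fingers": 0}, {"ax": 0, "ay": 0, "az": 0, "tx": 7, "ty": -2.4, "tz": 0, "fingers": 0}, {"ax": 0, "ay": 0, "az": 0, "tx": 8.9, "ty": -2.5, "tz": 0, "fingers": 0}, {"ax": 0, "ay": 0, "az": 0, "tx": 10.7, "ty": -2.4, "tz": 0, "fingers": 0}, {"ax": 0, "ay": 0, "az": 0, "tx": 12, "ty": -2.2, "tz": 0, "fingers": 0}, {"ax": 0, "ay": 0, "az": 0, "tx": 12.9, "ty": -2.1, "tz": 0, "fingers": 0}, {"ax": 0, "ay": 0, "az": 0, "tx": 12.9, "ty": -2.1, "tz": 0, "fingers": 0}])

```text
clock: 4.3
tcp_pos: [0.6981, -0.0203, 0.2416]
eef_rot: [-1.567, -0.148, 0.154]
contact_force: [-17.2, -1.2, 8.1]
finger_gap: 0.0111
```

```bash
python3 - <<'E'
from h import *
st(); p=incase(ctrl.state()["tcp_pos"]); a0=np.arctan2(p[2]+.0015-.065,-p[0]); r=np.hypot(p[2]+.0015-.065,p[0]);print(np.degrees(a0),r, a0-np.radians(8))
d=cam("scene"); save("s2.png",d["pixels"],(200,130,360,280),4)
E
```

```text
clk 4.3 tcp [ 0.6981 -0.0203  0.2416] case [0.0381 0.0009 0.2416] F [-17.2  -1.2   8.1] gap 0.0111 q [-0.09  0.62  1.19 -0.    1.33 -0.29]
[[ 0.982 -0.004 -0.191]
 [ 0.191 -0.002  0.982]
 [-0.004 -1.    -0.001]]
102.0843110705099 0.1820911070722727 1.6420810026509485
```

View pics/s2.png

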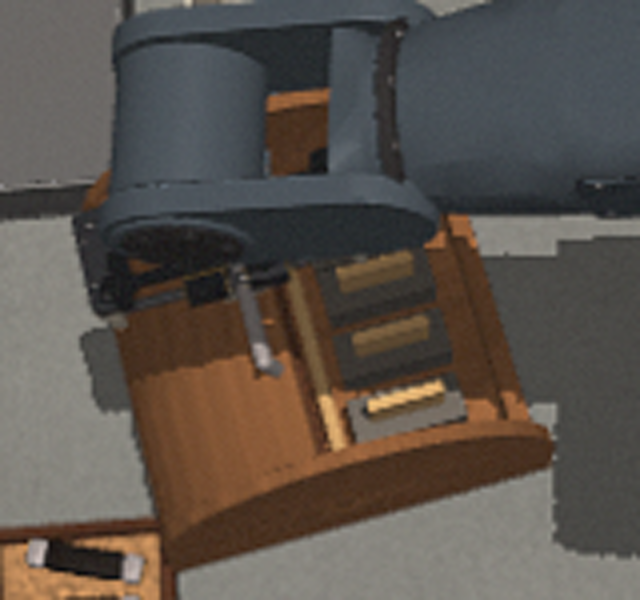

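>>> move_arm(steps=[{"ax": 0, "ay": 0, "az": 0, "tx": -0.3, "ty": 0, "tz": 0, "fingers": 32}, {"ax": 0, "ay": 0, "az": 0, "tx": -0.3, "ty": 0, "tz": 0, "fingers": 32}, {"ax": 0, "ay": 0, "az": 0, "tx": -0.3, "ty": -3, "tz": 0, "fingers": 32}, {"ax": 0, "ay": 0, "az": 0, "tx": -0.3, "ty": -6, "tz": 0, "fingers": 32}, {"ax": 0, "ay": -8, "az": 0, "tx": -4, "ty": -7, "tz": 0, "fingers": 32}, {"ax": 0, "ay": -16, "az": 0, "tx": -8, "ty": -7, "tz": 0, "fingers": 32}, {"ax": 0, "ay": -24, "az": 0, "tx": -12, "ty": -7, "tz": 0, "fingers": 32}, {"ax": 0, "ay": -32, "az": 0, "tx": -16, "ty": -7, "tz": 0, "fingers": 32}, {"ax": 0, "ay": -40, "az": 0, "tx": -20, "ty": -7, "tz": 0, "fingers": 32}, {"ax": 0, "ay": -48, "az": 0, "tx": -22, "ty": -6, "tz": 0, "fingers": 32}, {"ax": 0, "ay": -56, "az": 0, "tx": -23, "ty": -5, "tz": 0, "fingers": 32}])

```text
clock: 5.45
tcp_pos: [0.4711, -0.0644, 0.2929]
eef_rot: [-1.372, -0.911, 0.915]
contact_force: [0.4, 0.6, 0.9]
finger_gap: 0.0298
```

```bash
python3 - <<'E'
from h import *
st()
d=cam("scene"); save("s3.png",d["pixels"],(200,130,360,280),4)
d=cam("top"); save("t3.png",d["pixels"],(200,60,360,230),4)
delta(w(-.16,0,.27),down(cy))
E
```

```text
clk 5.45 tcp [ 0.4711 -0.0644  0.2929] case [-0.1931  0.0005  0.2929] F [0.4 0.6 0.9] gap 0.0298 q [-0.23  0.15  1.75 -0.    1.25 -1.41]
[[ 0.386 -0.001 -0.923]
 [ 0.923 -0.002  0.386]
 [-0.002 -1.     0.   ]]
t [ 1.78  2.19 -2.77] a [ -0.2  -33.8   -0.11]
```

View pics/s3.png

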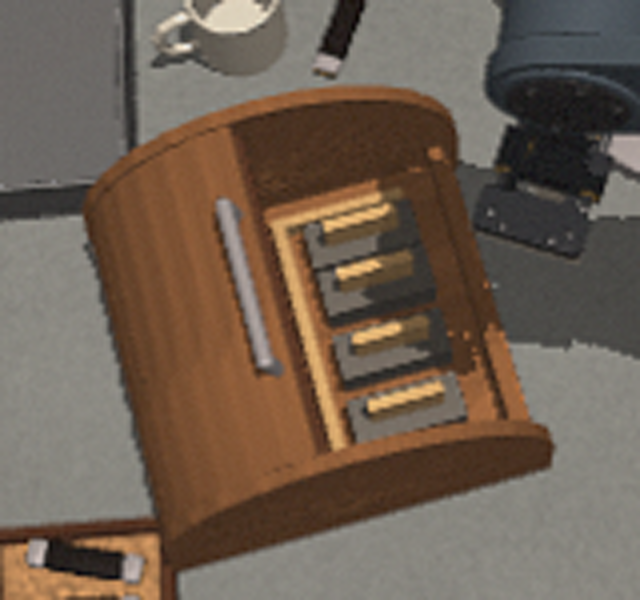

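View pics/t3.png

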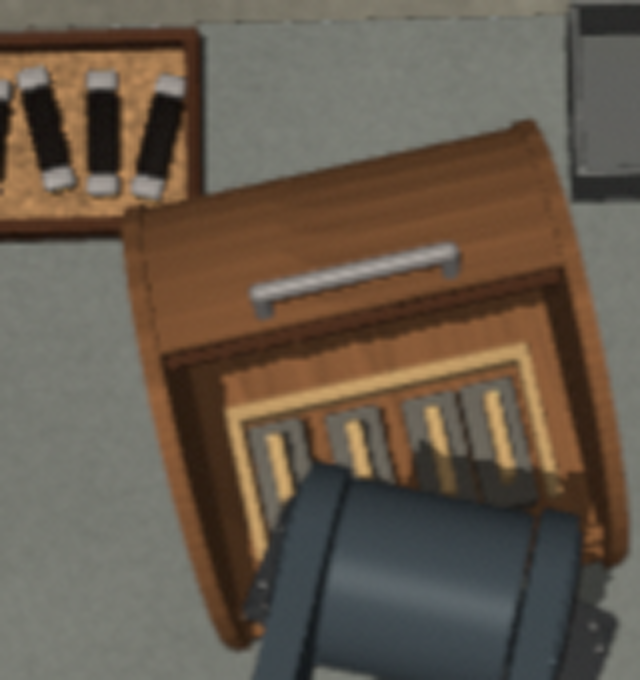

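>>> move_arm(steps=[{"ax": 0, "ay": -8, "az": 0, "tx": 1, "ty": 0, "tz": -1, "fingers": 32}, {"ax": 0, "ay": -16, "az": 0, "tx": 1.8, "ty": 0, "tz": -2, "fingers": 32}, {"ax": 0, "ay": -24, "az": 0, "tx": 1.8, "ty": 0, "tz": -2.8, "fingers": 32}, {"ax": 0, "ay": -32, "az": 0, "tx": 1.8, "ty": 0, "tz": -2.8, "fingers": 32}, {"ax": -0.2, "ay": -33.8, "az": 0, "tx": 1.8, "ty": 0, "tz": -2.8, "fingers": 32}, {"ax": -0.2, "ay": -33.8, "az": 0, "tx": 1.8, "ty": 0, "tz": -2.8, "fingers": 32}])

```text
clock: 6.15
tcp_pos: [0.5049, -0.0584, 0.2923]
eef_rot: [-1.117, -1.345, 1.347]
contact_force: [-0.6, -0.1, -0.3]
finger_gap: 0.0296
```

```bash
python3 - <<'E'
from h import *
st()
t=cam("wrist"); np.save("w4.npy",t,allow_pickle=True); im=t["pixels"].copy()
for y in(-.101,.101):
  for x in (0.0,-.13): print(x,y,proj(t,w(x,y,.05)))
save("w4.png",im)
d=cam("top"); np.save("t4.npy",d,allow_pickle=True); save("t4.png",d["pixels"],(200,60,360,230),4)
E
```

```text
clk 6.15 tcp [ 0.5049 -0.0584  0.2923] case [-0.1587 -0.      0.2923] F [-0.6 -0.1 -0.3] gap 0.0296 q [-0.21  0.21  1.67 -0.    1.26 -1.96]
[[-0.186  0.    -0.983]
 [ 0.983 -0.002 -0.186]
 [-0.002 -1.    -0.   ]]
0.0 -0.101 [248.67326841 277.71062371]
-0.13 -0.101 [242.85447205 193.41810095]
0.0 0.101 [383.73956552 277.65389063]
-0.13 0.101 [389.25867005 193.22059033]
```

View pics/w4.png

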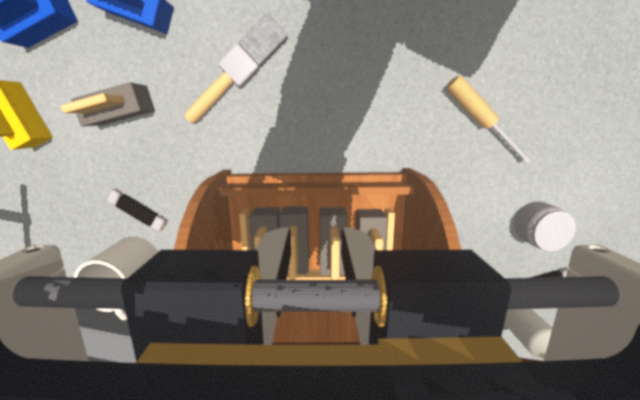

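View pics/t4.png

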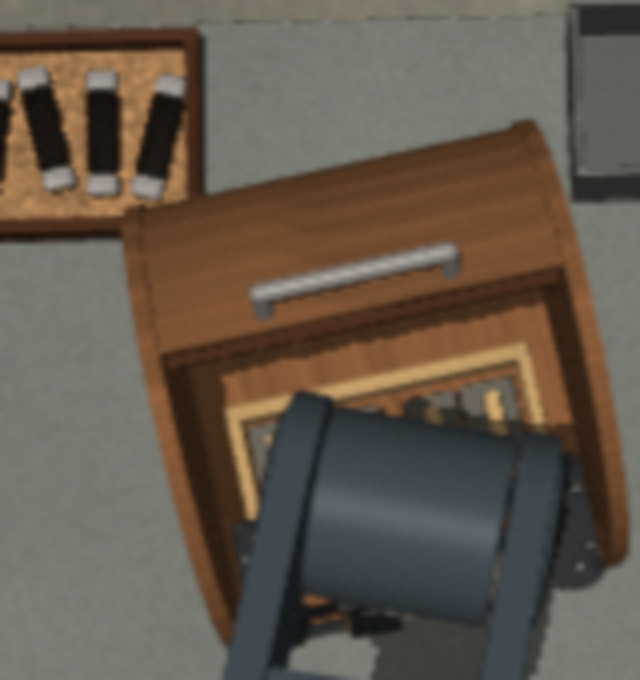

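```bash
python3 - <<'E'
from h import *
t=cam("top"); s=cam("scene")
f=lambda p:((p[0])/4+200-.4,p[1]/4+60-.4)
for n,ps in dict(A=[(248,428),(303,420)],B=[(328,414),(383,405)],C=[(403,400),(460,390)],D=[(462,388),(517,379)]).items():
    print(n,"slab far corners",[np.round(incase(onz(t,f(p),.067))[:2],4).tolist() for p in ps])
for n,p in dict(A=(274,434),B=(356,420),C=(432,405),D=(492,390)).items(): print(n,"fin far",np.round(incase(onz(t,f(p),.107)),4))
print("stop",[np.round(incase(onz(t,f(p),.05)),4) for p in ((243,412),(522,360))])
g=lambda p:((p[0])/4+200-.4,p[1]/4+130-.4)
for n,ps in dict(A=[(368,407),(442,387)],B=[(352,335),(425,318)],C=[(336,277),(410,257)],D=[(324,225),(395,207)]).items():
    print(n,"fin top ends",[np.round(incase(onz(s,g(p),.107))[:2],4).tolist() for p in ps])
for n,ps in dict(A=[(352,445),(466,415)],B=[(340,388),(452,360)],C=[(322,325),(435,300)],D=[(307,265),(415,240)]).items():
    print(n,"slab +y edge",[np.round(incase(onz(s,g(p),.067))[:2],4).tolist() for p in ps])
E
```

```text
A slab far corners [[-0.013, 0.0965], [-0.0157, 0.0579]]
B slab far corners [[-0.0153, 0.04], [-0.0173, 0.0012]]
C slab far corners [[-0.0169, -0.0131], [-0.0185, -0.0535]]
D slab far corners [[-0.0174, -0.0551], [-0.0194, -0.094]]
A fin far [-0.0282  0.0775  0.107 ]
B fin far [-0.0307  0.0213  0.107 ]
C fin far [-0.0317 -0.0311  0.107 ]
D fin far [-0.0304 -0.073   0.107 ]
stop [array([0.0021, 0.0987, 0.05  ]), array([-0.0038, -0.1016,  0.05  ])]
A fin top ends [[-0.0274, 0.0804], [-0.086, 0.0804]]
B fin top ends [[-0.0301, 0.0217], [-0.088, 0.0237]]
C fin top ends [[-0.0299, -0.0272], [-0.0899, -0.0275]]
D fin top ends [[-0.0316, -0.0713], [-0.0894, -0.0708]]
A slab +y edge [[-0.0082, 0.0965], [-0.1005, 0.0974]]
B slab +y edge [[-0.0107, 0.0496], [-0.1019, 0.0513]]
C slab +y edge [[-0.0099, -0.0044], [-0.1021, -0.0002]]
D slab +y edge [[-0.0108, -0.0563], [-0.1001, -0.0534]]
```

```bash
python3 - <<'E'
import cv2
b=cv2.imread("pics/s3.png"); cv2.imwrite("pics/s3z.png",cv2.resize(b[160:460,250:480],None,fx=2.4,fy=1.9,interpolation=2))
E
```

```text
(no output)
```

View pics/s3z.png

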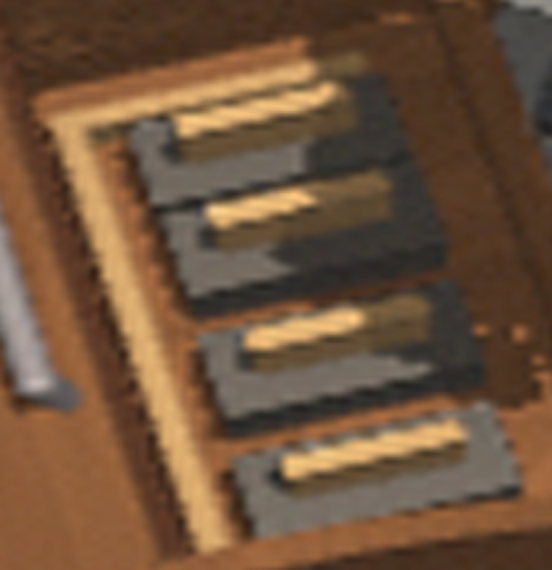

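```bash
python3 - <<'E'
from h import *
d=np.load("w4.npy",allow_pickle=True).item()
im=cv2.resize(d["pixels"],None,fx=4,fy=4,interpolation=2)
for y in (.0775,.0205,-.0315,-.0745):
  for x in(-.089,-.029):
    for e in(-.005,.005):
      u=proj(d,w(x,y+e,.107))*4+2; cv2.circle(im,tuple(int(k) for k in u),3,(0,255,0),-1)
  for x in(-.104,-.014):
    for e in(-.019,.019):
      u=proj(d,w(x,y+e,.067))*4+2; cv2.circle(im,tuple(int(k) for k in u),3,(255,0,255),-1)
save("w4z.png",im[660:1140,880:1660])
E
```

```text
(no output)
```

View pics/w4z.png

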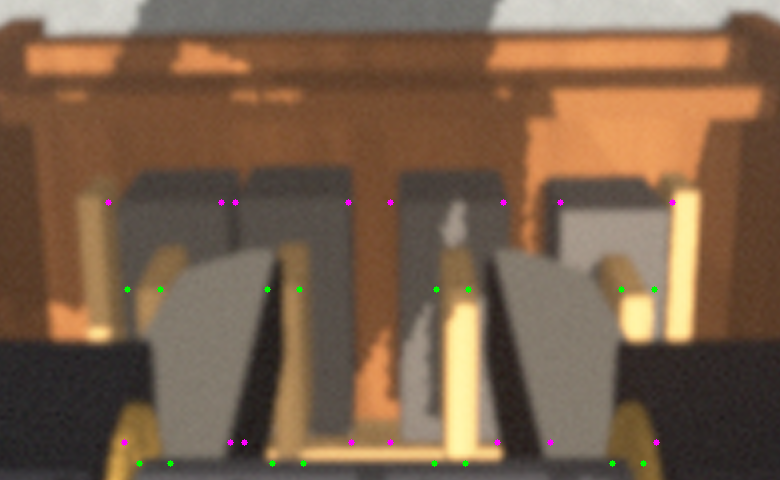

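>>> move_arm(steps=[{"ax": 0, "ay": 0, "az": 0, "tx": -0.5, "ty": 3, "tz": -4, "fingers": 0}, {"ax": 0, "ay": 0, "az": 0, "tx": -0.5, "ty": 7, "tz": -7, "fingers": 0}, {"ax": 0, "ay": 0, "az": 0, "tx": -0.5, "ty": 11, "tz": -9.9, "fingers": 0}, {"ax": 0, "ay": 0, "az": 0, "tx": -0.5, "ty": 15.5, "tz": -9.9, "fingers": 0}, {"ax": 0, "ay": 0, "az": 0, "tx": -0.5, "ty": 15.5, "tz": -9.9, "fingers": 0}, {"ax": 0, "ay": 0, "az": 0, "tx": -0.5, "ty": 15.5, "tz": -9.9, "fingers": 0}])

```text
clock: 6.95
tcp_pos: [0.6026, -0.0453, 0.1379]
eef_rot: [-1.116, -1.344, 1.347]
contact_force: [0.4, -0.5, 1.3]
finger_gap: 0.0009
```

```bash
python3 - <<'E'
from h import *
st()
d=cam("wrist"); save("w5.png",d["pixels"],(170,150,490,370),2.4)
E
```

```text
clk 6.95 tcp [ 0.6026 -0.0453  0.1379] case [-0.0603 -0.0056  0.1379] F [ 0.4 -0.5  1.3] gap 0.0009 q [-0.15  0.55  1.58 -0.    1.01 -1.91]
[[-0.186 -0.001 -0.983]
 [ 0.983 -0.002 -0.186]
 [-0.002 -1.     0.001]]
```

View pics/w5.png

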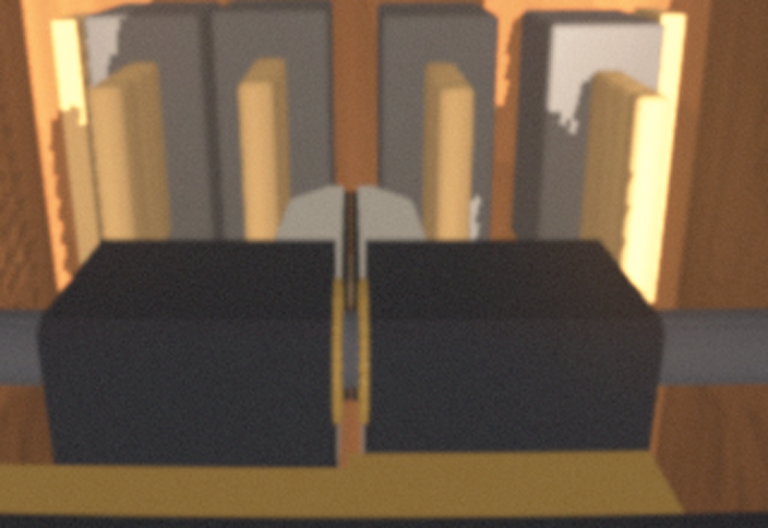

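>>> move_arm(steps=[{"ax": 0, "ay": 0, "az": 0, "tx": 0.1, "ty": 2, "tz": 0, "fingers": 0}, {"ax": 0, "ay": 0, "az": 0, "tx": 0.1, "ty": 4, "tz": 0, "fingers": 0}, {"ax": 0, "ay": 0, "az": 0, "tx": 0.1, "ty": 5.5, "tz": 0, "fingers": 0}, {"ax": 0, "ay": 0, "az": 0, "tx": 0.1, "ty": 5.9, "tz": 0, "fingers": 0}, {"ax": 0, "ay": 0, "az": 0, "tx": 0.1, "ty": 5.9, "tz": 0, "fingers": 0}])

```text
clock: 7.5
tcp_pos: [0.6036, -0.0447, 0.0812]
eef_rot: [-1.119, -1.346, 1.346]
contact_force: [0.3, 0.1, -0.5]
finger_gap: 0.0004
```

```bash
python3 - <<'E'
from h import *
st()
d=cam("wrist"); save("w6.png",d["pixels"],(170,150,490,370),2.4)
E
```

```text
clk 7.5 tcp [ 0.6036 -0.0447  0.0812] case [-0.0592 -0.0052  0.0812] F [ 0.3  0.1 -0.5] gap 0.0004 q [-0.15  0.62  1.62 -0.    0.9  -1.91]
[[-0.186  0.003 -0.983]
 [ 0.983 -0.002 -0.186]
 [-0.003 -1.    -0.003]]
```

View pics/w6.png

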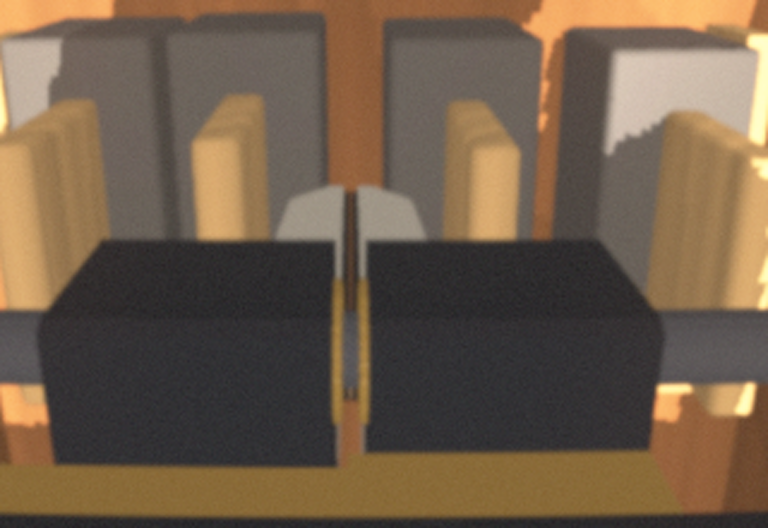

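>>> move_arm(steps=[{"ax": 0, "ay": 0, "az": 0, "tx": 0, "ty": 0.3, "tz": 0.1, "fingers": 4}, {"ax": 0, "ay": 0, "az": 0, "tx": 0.1, "ty": 0.3, "tz": 0.1, "fingers": 8}, {"ax": 0, "ay": 0, "az": 0, "tx": 0.15, "ty": 0.3, "tz": 0.1, "fingers": 11}, {"ax": 0, "ay": 0, "az": 0, "tx": 0.2, "ty": 0.3, "tz": 0.1, "fingers": 14}, {"ax": 0, "ay": 0, "az": 0, "tx": 0.3, "ty": 0.3, "tz": 0.1, "fingers": 17}, {"ax": 0, "ay": 0, "az": 0, "tx": 0.4, "ty": 0.3, "tz": 0.1, "fingers": 20}, {"ax": 0, "ay": 0, "az": 0, "tx": 0.5, "ty": 0.3, "tz": 0.1, "fingers": 23}, {"ax": 0, "ay": 0, "az": 0, "tx": 0.5, "ty": 0.3, "tz": 0.1, "fingers": 26}, {"ax": 0, "ay": 0, "az": 0, "tx": 0.5, "ty": 0.3, "tz": 0.1, "fingers": 26}])

```text
clock: 8.45
tcp_pos: [0.6024, -0.0407, 0.0793]
eef_rot: [-1.121, -1.347, 1.347]
contact_force: [-2.1, -4.7, 6.5]
finger_gap: 0.0237
```

```bash
python3 - <<'E'
from h import *
st()
d=cam("wrist"); save("w7.png",d["pixels"],(170,150,490,370),2.4)
E
```

```text
clk 8.45 tcp [ 0.6024 -0.0407  0.0793] case [-0.0597 -0.001   0.0793] F [-2.1 -4.7  6.5] gap 0.0237 q [-0.14  0.62  1.62 -0.    0.89 -1.9 ]
[[-0.186  0.005 -0.983]
 [ 0.983 -0.004 -0.186]
 [-0.005 -1.    -0.004]]
```

View pics/w7.png

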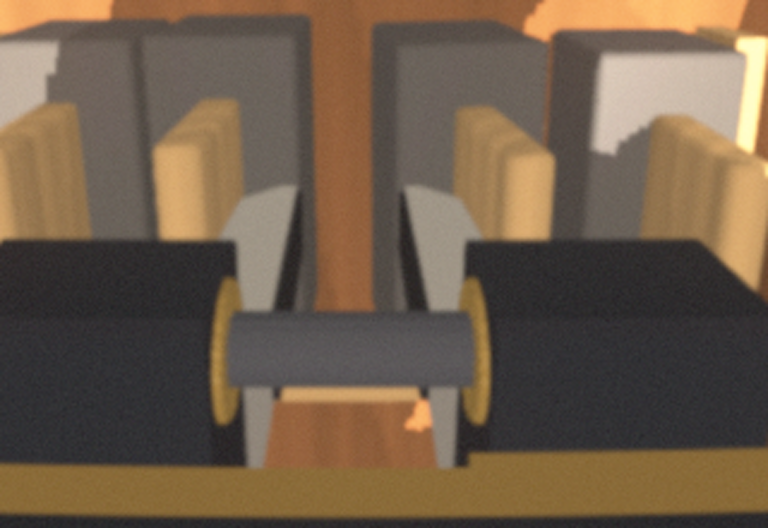

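>>> move_arm(steps=[{"ax": 0, "ay": 0, "az": 0, "tx": 0.1, "ty": 0, "tz": 0, "fingers": 28}, {"ax": 0, "ay": 0, "az": 0, "tx": 0.1, "ty": 0, "tz": 0, "fingers": 30}, {"ax": 0, "ay": 0, "az": 0, "tx": 0.1, "ty": 0, "tz": 0, "fingers": 32}, {"ax": 0, "ay": 0, "az": 0, "tx": 0.1, "ty": 0, "tz": 0, "fingers": 34}, {"ax": 0, "ay": 0, "az": 0, "tx": 0.1, "ty": 0, "tz": 0, "fingers": 36}, {"ax": 0, "ay": 0, "az": 0, "tx": 0.1, "ty": 0, "tz": 0, "fingers": 38}, {"ax": 0, "ay": 0, "az": 0, "tx": 0.1, "ty": 0, "tz": 0, "fingers": 40}, {"ax": 0, "ay": 0, "az": 0, "tx": 0.1, "ty": 0, "tz": 0, "fingers": 40}])

```text
clock: 9.3
tcp_pos: [0.603, -0.0409, 0.0816]
eef_rot: [-1.124, -1.348, 1.348]
contact_force: [-6.9, -7.6, 22.1]
finger_gap: 0.0366
```

```bash
python3 - <<'E'
from h import *
st()
d=cam("wrist"); save("w8.png",d["pixels"],(170,150,490,370),2.4)
E
```

```text
clk 9.3 tcp [ 0.603  -0.0409  0.0816] case [-0.0591 -0.0014  0.0816] F [-6.9 -7.6 22.1] gap 0.0366 q [-0.14  0.62  1.62 -0.01  0.89 -1.9 ]
[[-0.186  0.007 -0.982]
 [ 0.982 -0.006 -0.186]
 [-0.007 -1.    -0.006]]
```

View pics/w8.png

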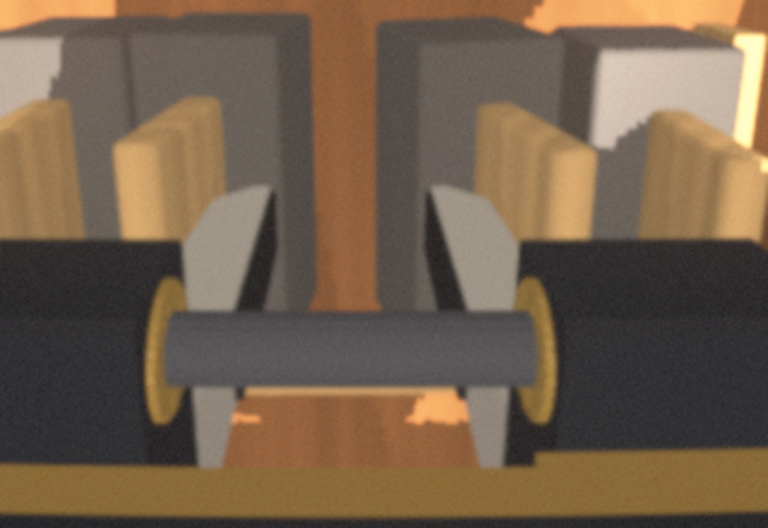

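>>> move_arm(steps=[{"ax": 0, "ay": 0, "az": 0, "tx": 0, "ty": 0, "tz": 0, "fingers": 32}, {"ax": 0, "ay": 0, "az": 0, "tx": 0, "ty": 0, "tz": 0, "fingers": 26}, {"ax": 0, "ay": 0, "az": 0, "tx": 0, "ty": 0, "tz": 0, "fingers": 20}, {"ax": 0, "ay": 0, "az": 0, "tx": 0, "ty": -0.2, "tz": 0, "fingers": 14}, {"ax": 0, "ay": 0, "az": 0, "tx": 0, "ty": -0.2, "tz": 0, "fingers": 7}, {"ax": 0, "ay": 0, "az": 0, "tx": -0.1, "ty": -0.2, "tz": 0, "fingers": 0}, {"ax": 0, "ay": 0, "az": 0, "tx": -0.1, "ty": -3, "tz": 0, "fingers": 0}, {"ax": 0, "ay": 0, "az": 0, "tx": 0, "ty": -6, "tz": 0, "fingers": 0}, {"ax": 0, "ay": 0, "az": 0, "tx": 2, "ty": -6.5, "tz": 0, "fingers": 30}, {"ax": 0, "ay": 0, "az": 0, "tx": 2.3, "ty": -6.5, "tz": 0, "fingers": 30}, {"ax": 0, "ay": 0, "az": 0, "tx": 2.3, "ty": -6.5, "tz": 0, "fingers": 30}])

```text
clock: 10.45
tcp_pos: [0.598, -0.0177, 0.146]
eef_rot: [-1.123, -1.348, 1.349]
contact_force: [-0.4, -0.6, 0.6]
finger_gap: 0.0201
```

```bash
python3 - <<'E'
from h import *
st()
delta(w(-.06,.022,.14),down(cy))
d=cam("wrist"); save("w9.png",d["pixels"],(170,150,490,370),2.4)
E
```

```text
clk 10.45 tcp [ 0.598  -0.0177  0.146 ] case [-0.0596  0.0224  0.146 ] F [-0.4 -0.6  0.6] gap 0.0201 q [-0.11  0.52  1.6  -0.01  1.01 -1.86]
[[-0.187  0.006 -0.982]
 [ 0.982 -0.006 -0.187]
 [-0.007 -1.    -0.005]]
t [-0.04  0.6   0.04] a [ 0.3  -0.1  -0.39]
```

View pics/w9.png

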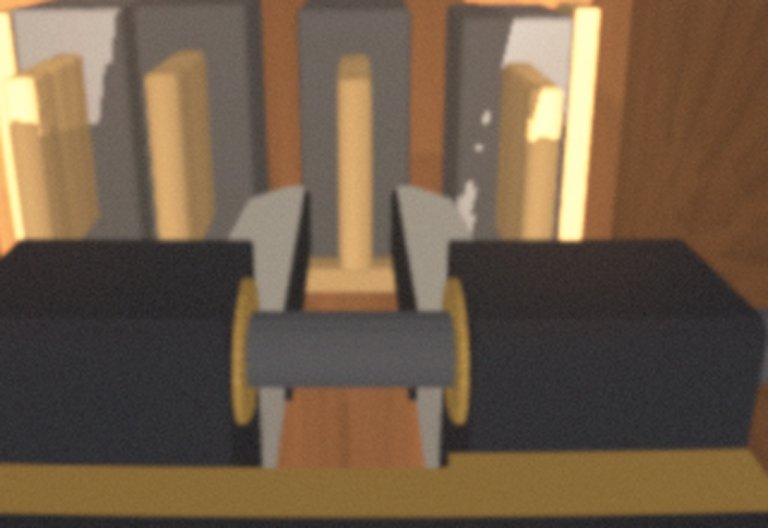

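>>> move_arm(steps=[{"ax": 0.3, "ay": 0, "az": -0.4, "tx": 0.1, "ty": 0, "tz": 0, "fingers": 28}, {"ax": 0.3, "ay": 0, "az": -0.4, "tx": 0.1, "ty": 3, "tz": 0, "fingers": 28}, {"ax": 0.3, "ay": 0, "az": -0.4, "tx": 0.1, "ty": 6, "tz": 0, "fingers": 28}, {"ax": 0.3, "ay": 0, "az": -0.4, "tx": 0.1, "ty": 6.5, "tz": 0, "fingers": 28}, {"ax": 0.3, "ay": 0, "az": -0.4, "tx": 0.1, "ty": 6.5, "tz": 0, "fingers": 0}, {"ax": 0.3, "ay": 0, "az": -0.4, "tx": 0.1, "ty": 6.5, "tz": 0, "fingers": 0}, {"ax": 0.3, "ay": 0, "az": -0.4, "tx": 0.1, "ty": 6.5, "tz": 0, "fingers": 0}, {"ax": 0.3, "ay": 0, "az": -0.4, "tx": 0.1, "ty": 6.5, "tz": 0, "fingers": 0}], newtons=30)

```text
clock: 11.3
tcp_pos: [0.5987, -0.0175, 0.0819]
eef_rot: [-1.115, -1.347, 1.346]
contact_force: [-1.1, 0.1, 3.8]
finger_gap: 0.0099
```

```bash
python3 - <<'E'
from h import *
st()
E
```

```text
clk 11.3 tcp [ 0.5987 -0.0175  0.0819] case [-0.0589  0.0224  0.0819] F [-1.1  0.1  3.8] gap 0.0099 q [-0.11  0.61  1.63  0.    0.89 -1.87]
[[-0.187  0.001 -0.982]
 [ 0.982  0.    -0.187]
 [-0.    -1.    -0.001]]
```

>>> move_arm(steps=[{"ax": 0, "ay": 0, "az": 0, "tx": 0, "ty": -0.4, "tz": 0, "fingers": 0}, {"ax": 0, "ay": 0, "az": 0, "tx": 0.3, "ty": -0.4, "tz": 0, "fingers": 0}, {"ax": 0, "ay": 0, "az": 0, "tx": 0.7, "ty": -0.4, "tz": 0, "fingers": 0}, {"ax": 0, "ay": 0, "az": 0, "tx": 1.0, "ty": -0.4, "tz": 0, "fingers": 0}, {"ax": 0, "ay": 0, "az": 0, "tx": 1.0, "ty": -0.4, "tz": 0, "fingers": 0}])

```text
clock: 11.8
tcp_pos: [0.5966, -0.0071, 0.0857]
eef_rot: [-1.114, -1.347, 1.346]
contact_force: [0.5, 0.1, -4.3]
finger_gap: 0.0099
```

```bash
python3 - <<'E'
from h import *
st()
d=cam("wrist"); save("w10.png",d["pixels"],(170,150,490,370),2.4)
E
```

```text
clk 11.8 tcp [ 0.5966 -0.0071  0.0857] case [-0.059   0.033   0.0857] F [ 0.5  0.1 -4.3] gap 0.0099 q [-0.09  0.61  1.64  0.    0.9  -1.85]
[[-0.188  0.001 -0.982]
 [ 0.982  0.    -0.188]
 [ 0.    -1.    -0.001]]
```

View pics/w10.png

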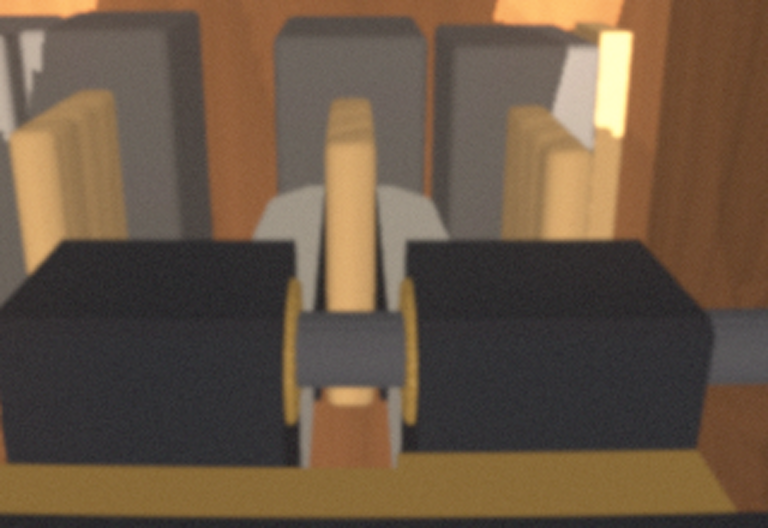

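>>> move_arm(steps=[{"ax": 0, "ay": 0, "az": 0, "tx": 0, "ty": 0.4, "tz": 0, "fingers": 0}, {"ax": 0, "ay": 0, "az": 0, "tx": 0, "ty": 0.45, "tz": 0, "fingers": 0}, {"ax": 0, "ay": 0, "az": 0, "tx": 0, "ty": 0.45, "tz": 0, "fingers": 24}, {"ax": 0, "ay": 0, "az": 0, "tx": 0, "ty": 0.2, "tz": 0, "fingers": 24}, {"ax": 0, "ay": 0, "az": 0, "tx": 0, "ty": 0, "tz": 0, "fingers": 24}, {"ax": 0, "ay": 0, "az": 0, "tx": 0, "ty": -4, "tz": 0, "fingers": 24}, {"ax": 0, "ay": 0, "az": 0, "tx": 0, "ty": -9, "tz": 0, "fingers": 0}, {"ax": 0, "ay": 0, "az": 0, "tx": -2, "ty": -14, "tz": 1, "fingers": 0}, {"ax": 0, "ay": 0, "az": 0, "tx": -3.2, "ty": -18, "tz": 5, "fingers": 0}, {"ax": 0, "ay": 0, "az": 0, "tx": -3.2, "ty": -18, "tz": 7, "fingers": 0}])

```text
clock: 12.85
tcp_pos: [0.5343, -0.0532, 0.2698]
eef_rot: [-1.121, -1.351, 1.345]
contact_force: [0.2, 0.0, -0.0]
finger_gap: 0.0006
```

```bash
cat >> h.py <<'E'
def lean(phi):
    p=np.radians(phi); x=np.cos(p)*cx+np.sin(p)*np.array([0,0,1]); y=np.sin(p)*cx-np.cos(p)*np.array([0,0,1]); return np.c_[x,y,np.cross(x,y)]
E
python3 - <<'E'
from h import *
st()
d=cam("wrist"); save("w11.png",d["pixels"],(130,120,510,330),2.1)
for n in("scene","top"):
    e=cam(n); save(n+"11.png",e["pixels"],(200,130,360,280),4) if n=="scene" else save(n+"11.png",e["pixels"],(200,60,360,230),4)
delta(w(-.13,0.0015,.25),down(cx))
delta(w(-.13,0.0015,.25),lean(30))
E
```

```text
clk 12.85 tcp [ 0.5343 -0.0532  0.2698] case [-0.1289 -0.0004  0.2698] F [ 0.2  0.  -0. ] gap 0.0006 q [-0.19  0.28  1.64 -0.    1.22 -1.94]
[[-0.187  0.007 -0.982]
 [ 0.982 -0.001 -0.187]
 [-0.003 -1.    -0.007]]
t [0.1  1.69 0.04] a [ 0.17 89.85  0.09]
t [0.1  1.69 0.04] a [-23.31  87.64 -23.45]
```

View pics/w11.png

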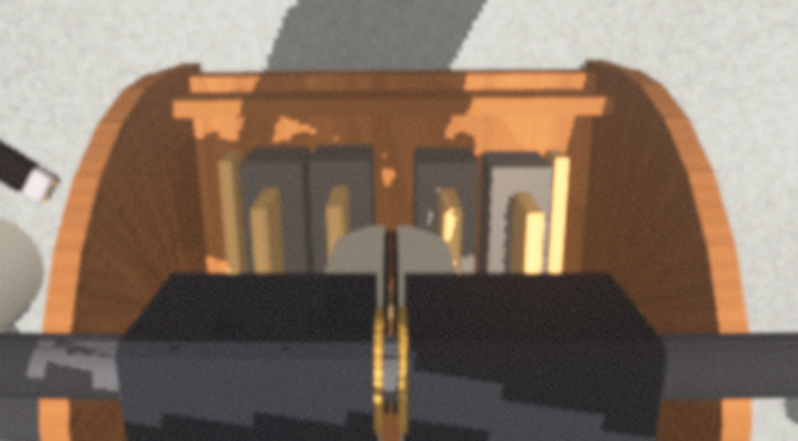

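View pics/scene11.png

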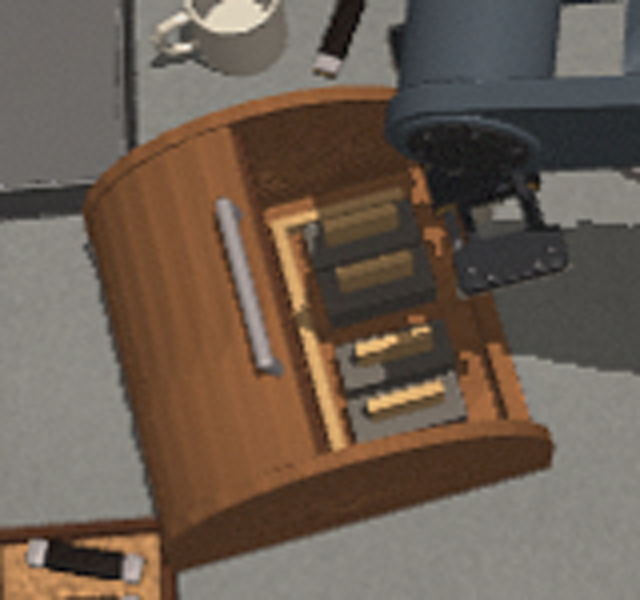

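>>> move_arm(steps=[{"ax": 0, "ay": 8, "az": 0, "tx": 0, "ty": 0, "tz": 0, "fingers": 0}, {"ax": 0, "ay": 16, "az": 0, "tx": 0, "ty": 0, "tz": 0, "fingers": 0}, {"ax": 0, "ay": 24, "az": 0, "tx": 0, "ty": 0, "tz": 0, "fingers": 0}, {"ax": 0, "ay": 32, "az": 0, "tx": 0, "ty": 0, "tz": 0, "fingers": 0}, {"ax": 0, "ay": 40, "az": 0, "tx": 0, "ty": 0, "tz": 0, "fingers": 0}, {"ax": 0, "ay": 48, "az": 0, "tx": 0, "ty": 0, "tz": 0, "fingers": 0}, {"ax": 0, "ay": 56, "az": 0, "tx": 0, "ty": 0, "tz": 0, "fingers": 0}, {"ax": 0, "ay": 64, "az": 0, "tx": 0, "ty": 0, "tz": 0, "fingers": 0}, {"ax": 0, "ay": 72, "az": 0, "tx": 0, "ty": 0, "tz": 0, "fingers": 0}, {"ax": 0, "ay": 80, "az": 0, "tx": 0, "ty": 0, "tz": 0, "fingers": 0}, {"ax": 0, "ay": 88, "az": 0, "tx": 0, "ty": 0, "tz": 0, "fingers": 0}])

```text
clock: 14.1
tcp_pos: [0.534, -0.052, 0.266]
eef_rot: [-1.564, -0.172, 0.169]
contact_force: [-0.3, 0.4, 0.2]
finger_gap: 0.0002
```

```bash
sed -i 's/^cx=np/C=C+.002*np.array([-np.sin(YAW),np.cos(YAW)])\ncx=np/' h.py
python3 - <<'E'
from h import *
st()
delta(w(-.10,0,.18),lean(30))
delta(w(-.06,0,.056),lean(30))
E
```

```text
clk 14.1 tcp [ 0.534 -0.052  0.266] case [-0.129  -0.0012  0.266 ] F [-0.3  0.4  0.2] gap 0.0002 q [-0.18  0.29  1.64  0.    1.21 -0.4 ]
[[ 0.977  0.002 -0.215]
 [ 0.215 -0.     0.977]
 [ 0.002 -1.    -0.   ]]
t [2.88 8.6  0.04] a [ -0.38   1.51 -29.89]
t [ 6.86 21.01 -0.06] a [ -0.38   1.51 -29.89]
```

>>> move_arm(steps=[{"ax": 0, "ay": 0.4, "az": -8, "tx": 0.5, "ty": 2, "tz": 0, "fingers": 0}, {"ax": 0, "ay": 0.8, "az": -16, "tx": 1.2, "ty": 4, "tz": 0, "fingers": 0}, {"ax": -0.2, "ay": 1.2, "az": -24, "tx": 2, "ty": 6, "tz": 0, "fingers": 0}, {"ax": -0.4, "ay": 1.5, "az": -29.9, "tx": 2.9, "ty": 8.6, "tz": 0, "fingers": 0}, {"ax": -0.4, "ay": 1.5, "az": -29.9, "tx": 2.9, "ty": 8.6, "tz": 0, "fingers": 0}, {"ax": -0.4, "ay": 1.5, "az": -29.9, "tx": 2.9, "ty": 8.6, "tz": 0, "fingers": 0}])

```text
clock: 14.7
tcp_pos: [0.5627, -0.0455, 0.1798]
eef_rot: [-1.477, -0.548, -0.258]
contact_force: [0.3, 0.5, 0.1]
finger_gap: 0.0002
```

```bash

python3 - <<'E'
from h import *
st()
delta(w(-.08,0,.118),lean(30))
delta(w(-.06,0,.056),lean(30))
d=cam("wrist"); save("w12.png",d["pixels"],(130,100,510,330),2.1)
e=cam("scene"); save("s12.png",e["pixels"],(200,130,380,280),4)
E
```

```text
clk 14.7 tcp [ 0.5627 -0.0455  0.1798] case [-0.0996 -0.0003  0.1798] F [0.3 0.5 0.1] gap 0.0002 q [-0.27  0.27  2.01  0.54  0.45 -0.9 ]
[[ 0.852  0.488 -0.19 ]
 [ 0.164  0.095  0.982]
 [ 0.497 -0.868  0.001]]
t [-1.37  6.33  0.02] a [-0.07  0.01 -0.2 ]
t [-2.720e+00  1.271e+01  1.000e-02] a [-0.07  0.01 -0.2 ]
```

View pics/w12.png

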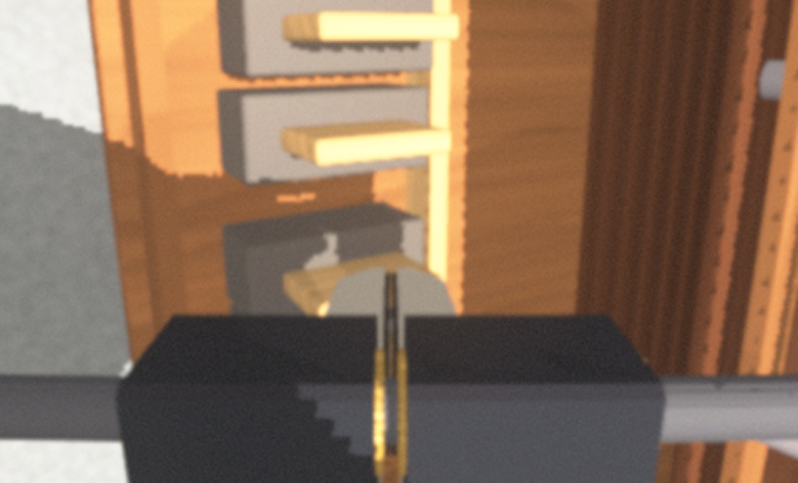

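View pics/s12.png

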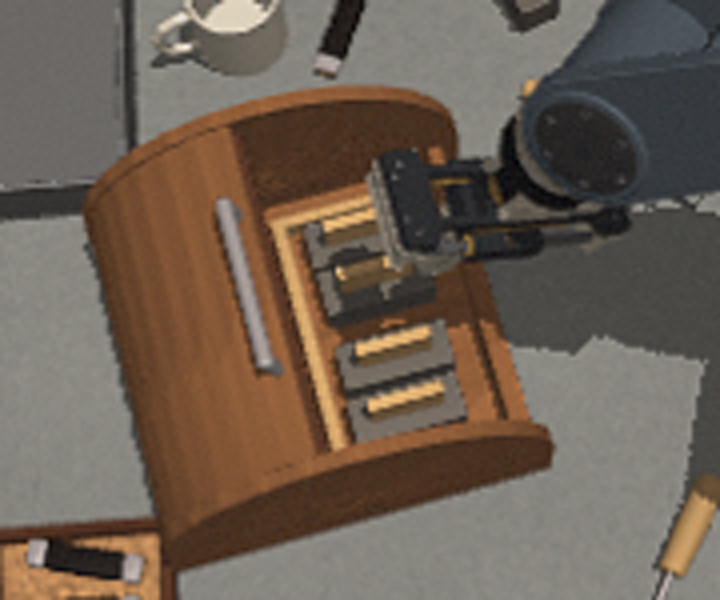

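>>> move_arm(steps=[{"ax": 0, "ay": 0, "az": 0, "tx": -0.7, "ty": 3.2, "tz": 0, "fingers": 0}, {"ax": 0, "ay": 0, "az": 0, "tx": -1.4, "ty": 6.3, "tz": 0, "fingers": 0}, {"ax": 0, "ay": 0, "az": 0, "tx": -1.8, "ty": 8.3, "tz": 0, "fingers": 0}, {"ax": 0, "ay": 0, "az": 0, "tx": -1.9, "ty": 9, "tz": 0, "fingers": 0}, {"ax": 0, "ay": 0, "az": 0, "tx": -1.9, "ty": 9, "tz": 0, "fingers": 0}])

```text
clock: 15.3
tcp_pos: [0.5925, -0.04, 0.0942]
eef_rot: [-1.477, -0.553, -0.26]
contact_force: [-0.1, 0.0, 0.6]
finger_gap: 0.0004
```

```bash

python3 - <<'E'
from h import *
st()
delta(w(-.06,0,.056),lean(30))
e=cam("scene"); save("s13.png",e["pixels"],(200,130,380,280),4)
E
```

```text
clk 15.3 tcp [ 0.5925 -0.04    0.0942] case [-0.0693 -0.0004  0.0942] F [-0.1  0.   0.6] gap 0.0004 q [-0.24  0.47  2.    0.83  0.29 -1.19]
[[ 0.85   0.491 -0.191]
 [ 0.166  0.095  0.982]
 [ 0.5   -0.866 -0.   ]]
t [-1.11  3.77  0.04] a [-0.05  0.12 -0.01]
```

View pics/s13.png

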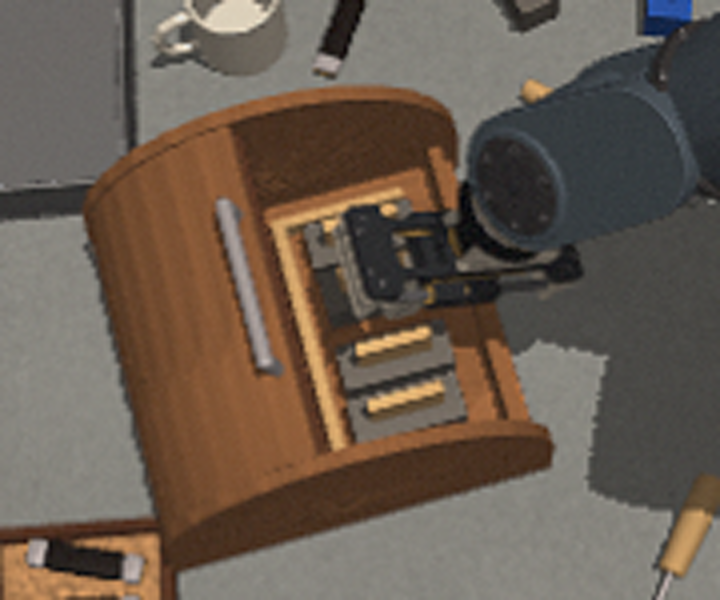

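>>> move_arm(steps=[{"ax": 0, "ay": 0, "az": 0, "tx": -0.3, "ty": 1, "tz": 0, "fingers": 0}, {"ax": 0, "ay": 0, "az": 0, "tx": -0.6, "ty": 2, "tz": 0, "fingers": 0}, {"ax": 0, "ay": 0, "az": 0, "tx": -0.9, "ty": 3, "tz": 0, "fingers": 0}, {"ax": 0, "ay": 0, "az": 0, "tx": -1.1, "ty": 3.7, "tz": 0, "fingers": 0}, {"ax": 0, "ay": 0, "az": 0, "tx": -1.1, "ty": 3.7, "tz": 0, "fingers": 0}])

```text
clock: 15.85
tcp_pos: [0.6018, -0.0384, 0.0583]
eef_rot: [-1.477, -0.554, -0.261]
contact_force: [-0.3, 0.5, 0.7]
finger_gap: 0.0007
```

```bash

python3 - <<'E'
from h import *
st()
delta(w(-.06,0,.056),lean(30))
d=cam("wrist"); save("w14.png",d["pixels"],(130,100,510,330),2.1)
E
```

```text
clk 15.85 tcp [ 0.6018 -0.0384  0.0583] case [-0.0598 -0.0006  0.0583] F [-0.3  0.5  0.7] gap 0.0007 q [-0.23  0.55  1.98  1.05  0.24 -1.41]
[[ 0.849  0.493 -0.191]
 [ 0.166  0.096  0.981]
 [ 0.502 -0.865 -0.001]]
t [-0.13  0.19  0.06] a [-0.04  0.14  0.11]
```

View pics/w14.png

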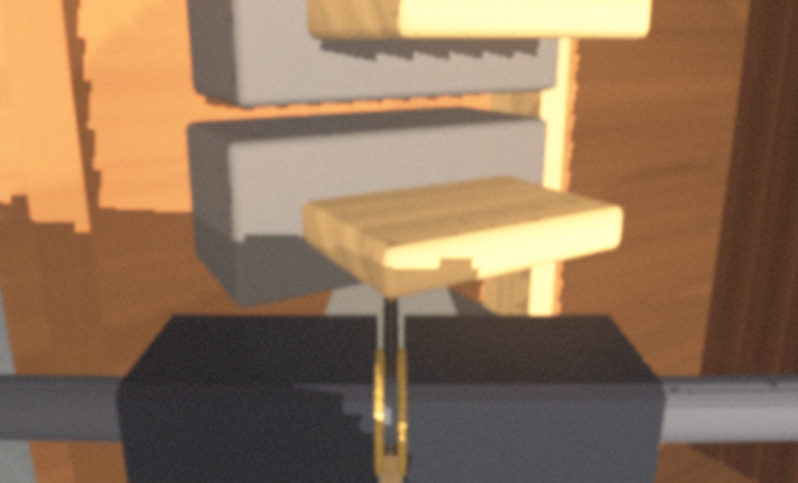

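>>> move_arm(steps=[{"ax": 0, "ay": 0, "az": 0, "tx": -0.1, "ty": 0.2, "tz": 0.4, "fingers": 0}, {"ax": 0, "ay": 0, "az": 0, "tx": -0.1, "ty": 0.2, "tz": 0.7, "fingers": 0}, {"ax": 0, "ay": 0, "az": 0, "tx": -0.1, "ty": 0.2, "tz": 1.0, "fingers": 0}, {"ax": 0, "ay": 0, "az": 0, "tx": -0.1, "ty": 0.2, "tz": 1.3, "fingers": 0}, {"ax": 0, "ay": 0, "az": 0, "tx": -0.1, "ty": 0.2, "tz": 1.6, "fingers": 0}, {"ax": 0, "ay": 0, "az": 0, "tx": -0.1, "ty": 0.2, "tz": 1.7, "fingers": 0}, {"ax": 0, "ay": 0, "az": 0, "tx": -0.1, "ty": 0.2, "tz": 1.7, "fingers": 0}])

```text
clock: 16.6
tcp_pos: [0.6003, -0.0233, 0.0578]
eef_rot: [-1.481, -0.556, -0.266]
contact_force: [4.6, -10.0, 0.5]
finger_gap: 0.0005
```

```bash

python3 - <<'E'
from h import *
st()
d=cam("wrist"); save("w15.png",d["pixels"],(130,100,510,330),2.1)
E
```

```text
clk 16.6 tcp [ 0.6003 -0.0233  0.0578] case [-0.0585  0.0145  0.0578] F [  4.6 -10.    0.5] gap 0.0005 q [-0.2   0.55  2.    1.08  0.22 -1.42]
[[ 0.847  0.496 -0.189]
 [ 0.165  0.091  0.982]
 [ 0.505 -0.863 -0.005]]
```

View pics/w15.png

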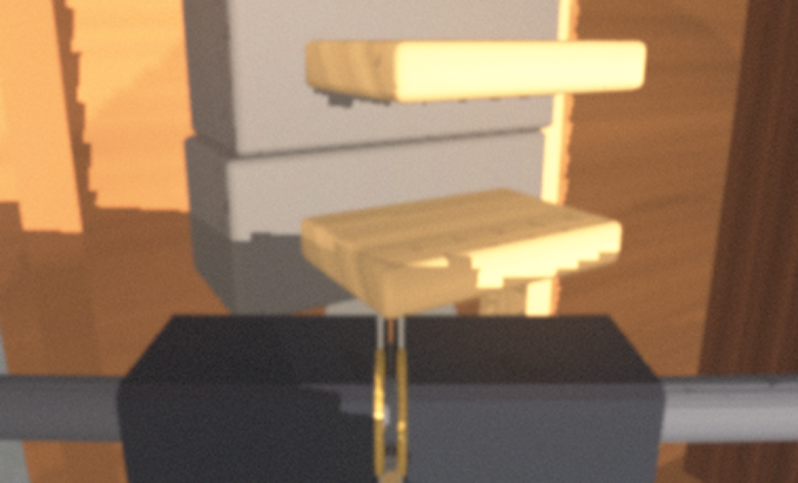

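>>> move_arm(steps=[{"ax": 0, "ay": 0, "az": 0, "tx": 0, "ty": 0, "tz": -0.5, "fingers": 0}, {"ax": 0, "ay": 0, "az": 0, "tx": 0, "ty": 0, "tz": -1.5, "fingers": 0}, {"ax": 0, "ay": 0, "az": 0, "tx": 0, "ty": 0, "tz": -2.0, "fingers": 0}, {"ax": 0, "ay": 0, "az": 0, "tx": 0, "ty": 0, "tz": -2.3, "fingers": 0}, {"ax": 0, "ay": 0, "az": 0, "tx": 0, "ty": 0, "tz": -2.6, "fingers": 0}, {"ax": 0, "ay": 0, "az": 0, "tx": 0, "ty": 0, "tz": -2.9, "fingers": 0}, {"ax": 0, "ay": 0, "az": 0, "tx": 0, "ty": 0, "tz": -3.15, "fingers": 0}, {"ax": 0, "ay": 0, "az": 0, "tx": 0, "ty": 0, "tz": -3.15, "fingers": 0}])

```text
clock: 17.45
tcp_pos: [0.606, -0.0531, 0.0581]
eef_rot: [-1.478, -0.557, -0.264]
contact_force: [-1.8, 7.5, 5.4]
finger_gap: 0.0006
```

```bash

python3 - <<'E'
from h import *
st()
d=cam("wrist"); save("w16.png",d["pixels"],(130,100,510,330),2.1)
E
```

```text
clk 17.45 tcp [ 0.606  -0.0531  0.0581] case [-0.0585 -0.0159  0.0581] F [-1.8  7.5  5.4] gap 0.0006 q [-0.26  0.56  1.97  1.05  0.26 -1.44]
[[ 0.847  0.496 -0.191]
 [ 0.166  0.094  0.982]
 [ 0.504 -0.863 -0.002]]
```

View pics/w16.png

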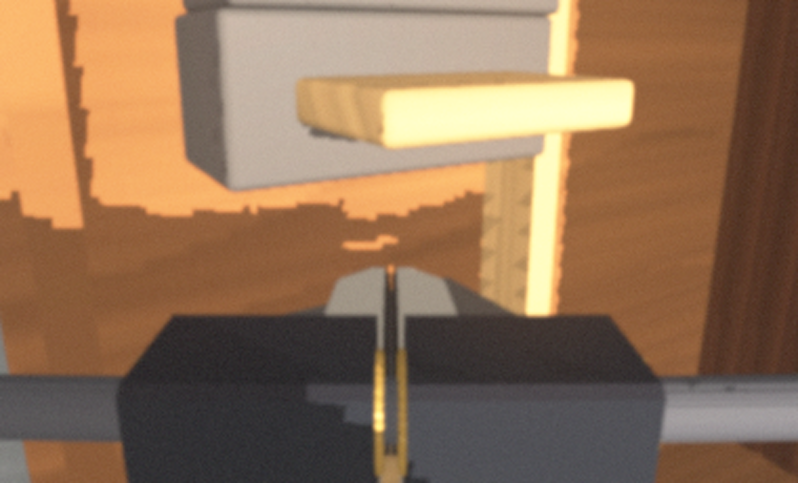

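>>> move_arm(steps=[{"ax": 0, "ay": 0, "az": 0, "tx": 0, "ty": 0, "tz": 1.4, "fingers": 0}, {"ax": 0, "ay": 0, "az": 0, "tx": 0.6, "ty": -2, "tz": 1.5, "fingers": 0}, {"ax": 0, "ay": 0, "az": 0, "tx": 1.6, "ty": -6, "tz": 1.5, "fingers": 0}, {"ax": 0, "ay": 0, "az": 0, "tx": 2.6, "ty": -10, "tz": 1.5, "fingers": 0}, {"ax": 0, "ay": 0, "az": 0, "tx": 3.5, "ty": -14, "tz": 1.5, "fingers": 0}, {"ax": 0, "ay": 0, "az": 8, "tx": 3.5, "ty": -18, "tz": 0, "fingers": 20}, {"ax": 0, "ay": 0, "az": 16, "tx": 3.5, "ty": -21, "tz": -4, "fingers": 30}, {"ax": 0, "ay": 0, "az": 24, "tx": 3.5, "ty": -21, "tz": -9, "fingers": 30}, {"ax": 0, "ay": 0, "az": 30, "tx": 3.5, "ty": -21, "tz": -14, "fingers": 30}, {"ax": 0, "ay": 0, "az": 30, "tx": 3.5, "ty": -21, "tz": -19, "fingers": 30}, {"ax": 0, "ay": 0, "az": 30, "tx": 3.5, "ty": -21, "tz": -24, "fingers": 30}])

```text
clock: 18.6
tcp_pos: [0.5767, -0.2967, 0.2569]
eef_rot: [-1.567, -0.156, 0.148]
contact_force: [0.0, 1.2, 0.0]
finger_gap: 0.0278
```

```bash

python3 - <<'E'
from h import *
st()
e=cam("scene"); save("s17.png",e["pixels"],(200,130,360,280),4)
e=cam("top"); save("t17.png",e["pixels"],(200,60,360,230),4)
a=np.radians(24.5)
delta([.4652,-.3512,.17],down([np.cos(a),np.sin(a),0]))
E
```

```text
clk 18.6 tcp [ 0.5767 -0.2967  0.2569] case [-0.1333 -0.2496  0.2569] F [0.  1.2 0. ] gap 0.0278 q [-0.55  0.5   1.34  0.    1.29 -0.74]
[[ 0.981  0.005 -0.192]
 [ 0.192 -0.001  0.981]
 [ 0.005 -1.    -0.002]]
t [-11.89   8.56  -2.94] a [  0.17 -13.7    0.24]
```

View pics/s17.png

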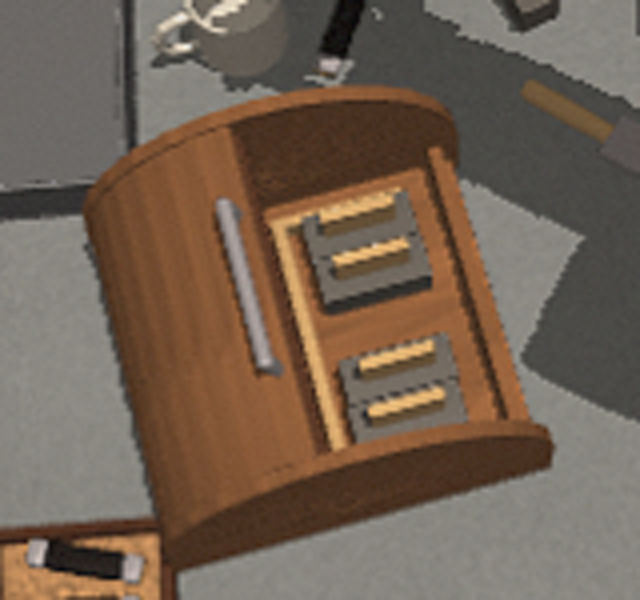

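View pics/t17.png

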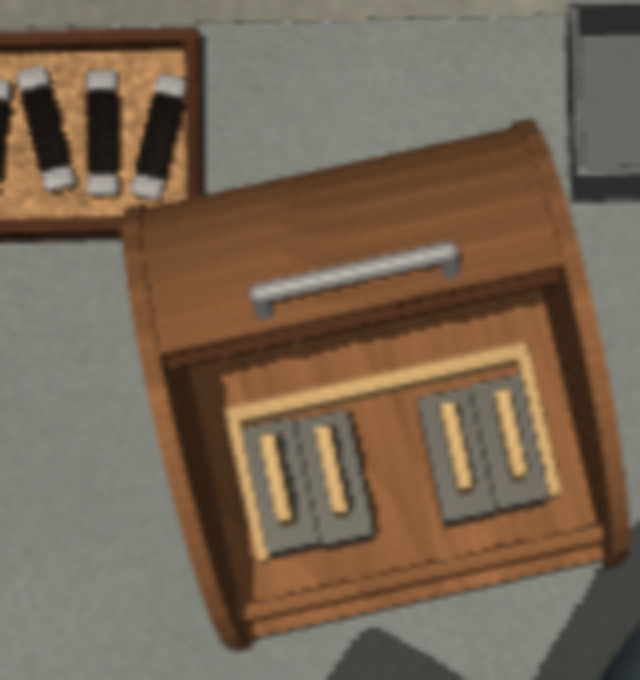

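```bash
cat > fins.py <<'E'
from h import *
def fins(d,box,z=.107,amin=20):
    x0,y0,x1,y1=box
    im=cv2.resize(d["pixels"][y0:y1,x0:x1],None,fx=4,fy=4,interpolation=2)
    hsv=cv2.cvtColor(im,cv2.COLOR_RGB2HSV)
    mk=((hsv[:,:,0]>14)&(hsv[:,:,0]<25)&(hsv[:,:,1]>70)&(hsv[:,:,2]>165)).astype(np.uint8)
    n,l,s,c=cv2.connectedComponentsWithStats(mk)
    for i in range(1,n):
        if s[i,4]<amin*16: continue
        pts=np.argwhere(l==i)[:,::-1]
        r=cv2.minAreaRect(pts.astype(np.float32)); b=cv2.boxPoints(r)
        f=lambda p: incase(onz(d,((p[0]+.5)/4-.5+x0,(p[1]+.5)/4-.5+y0),z))
        P=[f(p) for p in b]; e=[P[1]-P[0],P[2]-P[1]]; k=max(e,key=np.linalg.norm)
        print("ctr",np.round(f(r[0])[:2],4),"len",[round(np.linalg.norm(v),3) for v in e],"ang",round(np.degrees(np.arctan2(k[1],k[0]))%180,1),"area",s[i,4]//16)
E
python3 - <<'E'
from fins import *
t=cam("top"); fins(t,(255,140,345,205))
s=cam("scene"); fins(s,(265,170,325,245))
f=lambda p:((p[0]+.5)/4+200-.5,(p[1]+.5)/4+60-.5)
for p in((356,412),(374,537),(420,400),(444,520)): print(np.round(incase(onz(t,f(p),.067))[:2],4))
print("stops",[np.round(incase(onz(t,f(p),.05))[:2],4) for p in((243,412),(271,556),(522,362),(551,496))])
E
```

```text
ctr [-0.0556 -0.0002] len [np.float64(0.213), np.float64(0.107)] ang 90.4 area 470
ctr [-0.0612 -0.0812] len [np.float64(0.009), np.float64(0.058)] ang 179.8 area 65
ctr [-0.0616 -0.0431] len [np.float64(0.01), np.float64(0.059)] ang 0.3 area 66
ctr [-0.0595  0.0434] len [np.float64(0.01), np.float64(0.059)] ang 179.9 area 68
ctr [-0.0568  0.0813] len [np.float64(0.01), np.float64(0.059)] ang 0.2 area 68
ctr [-0.0441  0.0094] len [np.float64(0.107), np.float64(0.194)] ang 89.5 area 278
ctr [-0.061  -0.0426] len [np.float64(0.06), np.float64(0.01)] ang 0.1 area 48
ctr [-0.0593  0.0439] len [np.float64(0.059), np.float64(0.01)] ang 0.4 area 53
ctr [-0.0566  0.0818] len [np.float64(0.06), np.float64(0.01)] ang 0.5 area 55
[-0.0182  0.0186]
[-0.1066  0.0248]
[-0.0195 -0.0268]
[-0.1054 -0.0251]
stops [array([0.002 , 0.0966]), array([-0.1022,  0.0983]), array([-0.0053, -0.1033]), array([-0.1029, -0.1025])]
```

>>> move_arm(steps=[{"ax": 0, "ay": -7, "az": 0, "tx": -4, "ty": 0, "tz": -1.5, "fingers": 40}, {"ax": 0, "ay": -13.7, "az": 0.2, "tx": -8, "ty": 3, "tz": -2.9, "fingers": 40}, {"ax": 0, "ay": -13.7, "az": 0.2, "tx": -11.9, "ty": 6, "tz": -2.9, "fingers": 40}, {"ax": 0, "ay": -13.7, "az": 0.2, "tx": -11.9, "ty": 8.6, "tz": -2.9, "fingers": 40}, {"ax": 0, "ay": -13.7, "az": 0.2, "tx": -11.9, "ty": 8.6, "tz": -2.9, "fingers": 40}])

```text
clock: 19.3
tcp_pos: [0.4632, -0.3443, 0.1676]
eef_rot: [-1.541, -0.336, 0.339]
contact_force: [-0.1, -0.6, 0.2]
finger_gap: 0.0369
```

```bash

python3 - <<'E'
from h import *
st()
e=cam("wrist"); save("w18.png",e["pixels"])
a=np.radians(24.5)
delta([.4652,-.3512,.066],down([np.cos(a),np.sin(a),0]))
E
```

```text
clk 19.3 tcp [ 0.4632 -0.3443  0.1676] case [-0.2537 -0.2748  0.1676] F [-0.1 -0.6  0.2] gap 0.0369 q [-0.72  0.47  1.63  0.    1.04 -1.15]
[[ 0.909 -0.002 -0.417]
 [ 0.417  0.002  0.909]
 [-0.001 -1.     0.003]]
t [-0.22 10.38 -0.58] a [-0.02  0.18  0.01]
```

View pics/w18.png

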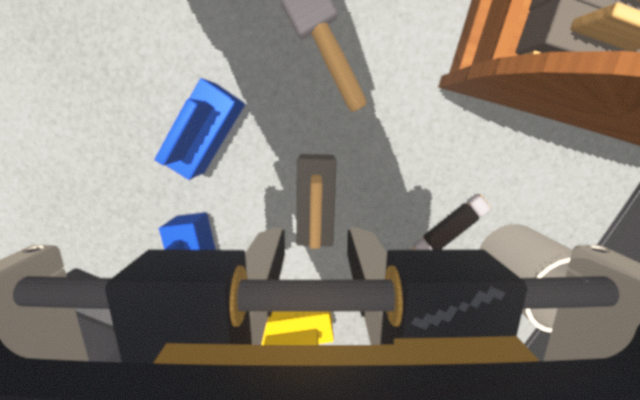

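>>> move_arm(steps=[{"ax": 0, "ay": 0, "az": 0, "tx": -0.1, "ty": 4, "tz": -0.6, "fingers": 40}, {"ax": 0, "ay": 0, "az": 0, "tx": -0.1, "ty": 8, "tz": -0.6, "fingers": 40}, {"ax": 0, "ay": 0, "az": 0, "tx": -0.1, "ty": 10.7, "tz": -0.6, "fingers": 40}, {"ax": 0, "ay": 0, "az": 0, "tx": -0.1, "ty": 10.7, "tz": -0.6, "fingers": 40}, {"ax": 0, "ay": 0, "az": 0, "tx": -0.1, "ty": 10.7, "tz": -0.6, "fingers": 0}, {"ax": 0, "ay": 0, "az": 0, "tx": -0.1, "ty": 10.7, "tz": -0.6, "fingers": 0}, {"ax": 0, "ay": 0, "az": 0, "tx": -0.1, "ty": 10.7, "tz": -0.6, "fingers": 0}, {"ax": 0, "ay": 0, "az": 0, "tx": -0.1, "ty": 10.7, "tz": -0.6, "fingers": 0}], newtons=40)

```text
clock: 20.15
tcp_pos: [0.4668, -0.3512, 0.064]
eef_rot: [-1.545, -0.339, 0.337]
contact_force: [-4.1, -1.2, -3.3]
finger_gap: 0.01
```

```bash

python3 - <<'E'
from h import *
st()
e=cam("wrist"); save("w19.png",e["pixels"])
E
```

```text
clk 20.15 tcp [ 0.4668 -0.3512  0.064 ] case [-0.2515 -0.2823  0.064 ] F [-4.1 -1.2 -3.3] gap 0.01 q [-0.72  0.62  1.68  0.    0.84 -1.16]
[[ 0.909  0.001 -0.418]
 [ 0.418 -0.001  0.909]
 [ 0.001 -1.    -0.001]]
```

View pics/w19.png

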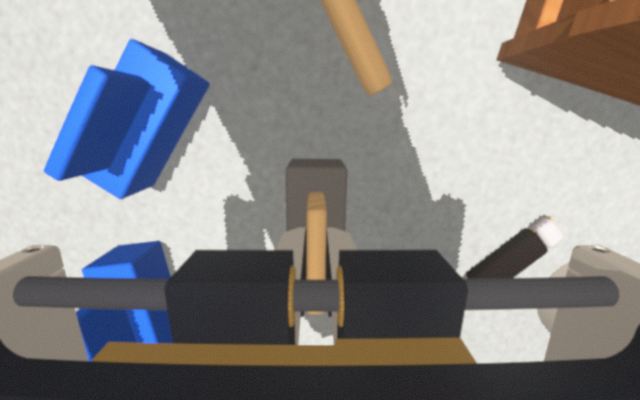

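```bash

python3 - <<'E'
from h import *
delta(w(-.22,0,.18),down(cy)); delta(w(-.06,0,.18),down(cy))
E
```

```text
t [  9.8  -11.64  26.65] a [ 9.000e-02 -7.621e+01 -1.000e-02]
t [ 25.34 -11.62  22.84] a [ 9.000e-02 -7.621e+01 -1.000e-02]
```

>>> move_arm(steps=[{"ax": 0, "ay": 0, "az": 0, "tx": 0, "ty": -3, "tz": 0, "fingers": 0}, {"ax": 0, "ay": 0, "az": 0, "tx": 0, "ty": -7, "tz": 0, "fingers": 0}, {"ax": 0, "ay": -4, "az": 0, "tx": 0, "ty": -10, "tz": 2, "fingers": 0}, {"ax": 0, "ay": -12, "az": 0, "tx": 1, "ty": -11.6, "tz": 5, "fingers": 0}, {"ax": 0, "ay": -20, "az": 0, "tx": 2, "ty": -11.6, "tz": 9, "fingers": 0}, {"ax": 0, "ay": -28, "az": 0, "tx": 3.5, "ty": -11.6, "tz": 13, "fingers": 0}, {"ax": 0, "ay": -36, "az": 0, "tx": 5, "ty": -11.6, "tz": 17, "fingers": 0}, {"ax": 0, "ay": -44, "az": 0, "tx": 6.5, "ty": -11.6, "tz": 20, "fingers": 0}, {"ax": 0, "ay": -52, "az": 0, "tx": 8, "ty": -11.6, "tz": 23, "fingers": 0}, {"ax": 0, "ay": -60, "az": 0, "tx": 9, "ty": -11.6, "tz": 25, "fingers": 0}, {"ax": 0, "ay": -68, "az": 0, "tx": 9.8, "ty": -11.6, "tz": 26.6, "fingers": 0}, {"ax": 0, "ay": -76.2, "az": 0, "tx": 9.8, "ty": -11.6, "tz": 26.6, "fingers": 0}])

```text
clock: 21.4
tcp_pos: [0.4442, -0.0667, 0.1797]
eef_rot: [-1.11, -1.354, 1.353]
contact_force: [1.0, -0.7, -3.1]
finger_gap: 0.0099
```

```bash

python3 - <<'E'
from h import *
st()
delta(w(-.06,0,.18),down(cy)); delta(w(-.06,0,.064+.026),down(cy))
d=cam("wrist"); save("w20.png",d["pixels"])
E
```

```text
clk 21.4 tcp [ 0.4442 -0.0667  0.1797] case [-0.22    0.0014  0.1797] F [ 1.  -0.7 -3.1] gap 0.0099 q [-0.25  0.23  1.95 -0.    0.96 -2.02]
[[-0.196  0.001 -0.981]
 [ 0.981 -0.    -0.196]
 [-0.    -1.    -0.001]]
t [ -0.26  -0.02 -16.  ] a [ 0.03  0.42 -0.02]
t [ -0.25   8.98 -15.99] a [ 0.03  0.42 -0.02]
```

View pics/w20.png

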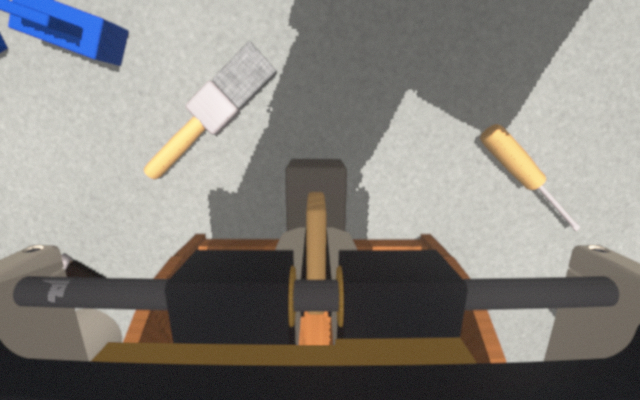

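>>> move_arm(steps=[{"ax": 0, "ay": 0.4, "az": 0, "tx": -0.2, "ty": 0, "tz": -4, "fingers": 0}, {"ax": 0, "ay": 0.4, "az": 0, "tx": -0.2, "ty": 0, "tz": -8, "fingers": 0}, {"ax": 0, "ay": 0.4, "az": 0, "tx": -0.2, "ty": 0, "tz": -12, "fingers": 0}, {"ax": 0, "ay": 0.4, "az": 0, "tx": -0.2, "ty": 0, "tz": -16, "fingers": 0}, {"ax": 0, "ay": 0.4, "az": 0, "tx": -0.2, "ty": 0, "tz": -16, "fingers": 0}, {"ax": 0, "ay": 0.4, "az": 0, "tx": -0.2, "ty": 0, "tz": -16, "fingers": 0}])

```text
clock: 22.05
tcp_pos: [0.601, -0.0368, 0.179]
eef_rot: [-1.109, -1.352, 1.354]
contact_force: [-0.6, -0.8, -3.5]
finger_gap: 0.0096
```

```bash

python3 - <<'E'
from h import *
st()
delta(w(-.06,0,.18),down(cy)); delta(w(-.06,0,.064+.026),down(cy))
d=cam("wrist"); save("w21.png",d["pixels"],(170,120,490,340),2.4)
e=cam("scene"); save("s21.png",e["pixels"],(200,130,360,280),4)
E
```

```text
clk 22.05 tcp [ 0.601  -0.0368  0.179 ] case [-0.0603  0.0011  0.179 ] F [-0.6 -0.8 -3.5] gap 0.0096 q [-0.14  0.49  1.56 -0.    1.09 -1.91]
[[-0.196 -0.001 -0.981]
 [ 0.981 -0.001 -0.196]
 [-0.    -1.     0.001]]
t [-0.11 -0.1  -0.03] a [-0.05  0.4  -0.02]
t [-0.11  8.9  -0.04] a [-0.05  0.4  -0.02]
```

View pics/w21.png

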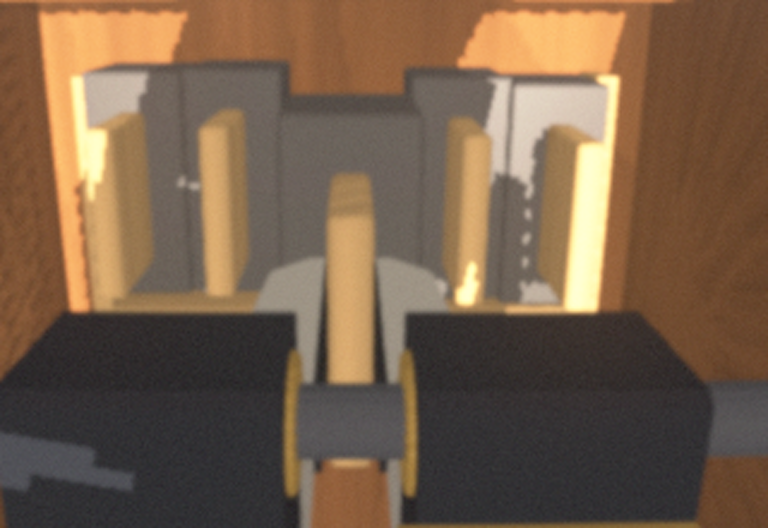

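View pics/s21.png

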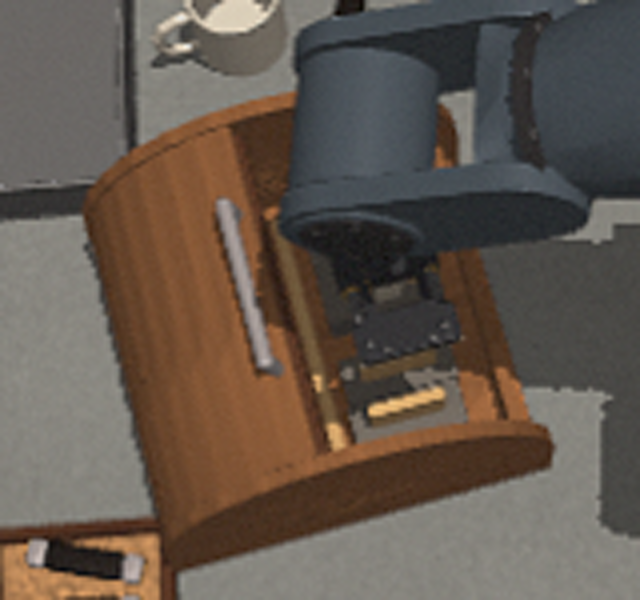

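>>> move_arm(steps=[{"ax": 0, "ay": 0.4, "az": 0, "tx": -0.12, "ty": 2, "tz": 0, "fingers": 0}, {"ax": 0, "ay": 0.4, "az": 0, "tx": -0.12, "ty": 4, "tz": 0, "fingers": 0}, {"ax": 0, "ay": 0.4, "az": 0, "tx": -0.12, "ty": 5, "tz": 0, "fingers": 0}, {"ax": 0, "ay": 0.4, "az": 0, "tx": -0.12, "ty": 6, "tz": 0, "fingers": 0}, {"ax": 0, "ay": 0.4, "az": 0, "tx": -0.12, "ty": 7, "tz": 0, "fingers": 0}, {"ax": 0, "ay": 0.4, "az": 0, "tx": -0.12, "ty": 8, "tz": 0, "fingers": 0}, {"ax": 0, "ay": 0.4, "az": 0, "tx": -0.12, "ty": 8, "tz": 0, "fingers": 0}])

```text
clock: 22.85
tcp_pos: [0.5998, -0.0382, 0.0983]
eef_rot: [-1.111, -1.346, 1.349]
contact_force: [0.2, 0.5, -2.9]
finger_gap: 0.0099
```

```bash

python3 - <<'E'
from h import *
st()
delta(w(-.06,0,.089),down(cy))
d=cam("wrist"); save("w22.png",d["pixels"],(170,120,490,340),2.4)
E
```

```text
clk 22.85 tcp [ 0.5998 -0.0382  0.0983] case [-0.0617 -0.0001  0.0983] F [ 0.2  0.5 -2.9] gap 0.0099 q [-0.14  0.6   1.62 -0.    0.93 -1.9 ]
[[-0.189 -0.002 -0.982]
 [ 0.982 -0.    -0.189]
 [ 0.    -1.     0.002]]
t [ 0.01  0.93 -0.17] a [-0.13  0.01  0.01]
```

View pics/w22.png

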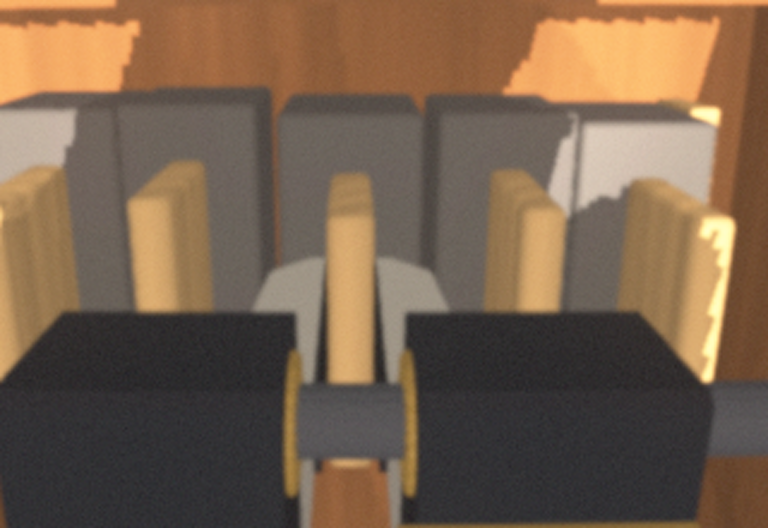

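>>> move_arm(steps=[{"ax": 0, "ay": 0, "az": 0, "tx": 0, "ty": 0.5, "tz": -0.1, "fingers": 0}, {"ax": 0, "ay": 0, "az": 0, "tx": 0, "ty": 0.9, "tz": -0.1, "fingers": 0}, {"ax": 0, "ay": 0, "az": 0, "tx": 0, "ty": 1.0, "tz": -0.1, "fingers": 0}, {"ax": 0, "ay": 0, "az": 0, "tx": 0, "ty": 1.0, "tz": -0.1, "fingers": 0}])

```text
clock: 23.3
tcp_pos: [0.6012, -0.0381, 0.0891]
eef_rot: [-1.112, -1.347, 1.349]
contact_force: [0.0, 0.6, -3.7]
finger_gap: 0.0095
```

>>> move_arm(steps=[{"ax": 0, "ay": 0, "az": 0, "tx": 0, "ty": 0.1, "tz": 0, "fingers": 0}, {"ax": 0, "ay": 0, "az": 0, "tx": 0, "ty": 0.2, "tz": 0, "fingers": 0}])

```text
clock: 23.5
tcp_pos: [0.6015, -0.0381, 0.0889]
eef_rot: [-1.113, -1.347, 1.349]
contact_force: [-10.9, 1.1, 24.1]
finger_gap: 0.0099
```

>>> move_arm(steps=[{"ax": 0, "ay": 0, "az": 0, "tx": 0, "ty": 0, "tz": 0, "fingers": 0}, {"ax": 0, "ay": 0, "az": 0, "tx": 0, "ty": 0, "tz": 0, "fingers": 23}, {"ax": 0, "ay": 0, "az": 0, "tx": 0, "ty": 0, "tz": 0, "fingers": 23}, {"ax": 0, "ay": 0, "az": 0, "tx": 0, "ty": 0, "tz": 0, "fingers": 23}])

```text
clock: 23.9
tcp_pos: [0.6016, -0.0381, 0.0889]
eef_rot: [-1.113, -1.348, 1.349]
contact_force: [0.0, 0.7, -0.7]
finger_gap: 0.0212
```

```bash

python3 - <<'E'
from h import *
st()
d=cam("wrist"); save("w23.png",d["pixels"],(170,120,490,340),2.4)
E
```

```text
clk 23.9 tcp [ 0.6016 -0.0381  0.0889] case [-0.0599 -0.0003  0.0889] F [ 0.   0.7 -0.7] gap 0.0212 q [-0.14  0.61  1.62 -0.    0.91 -1.9 ]
[[-0.189 -0.    -0.982]
 [ 0.982 -0.001 -0.189]
 [-0.001 -1.     0.001]]
```

View pics/w23.png

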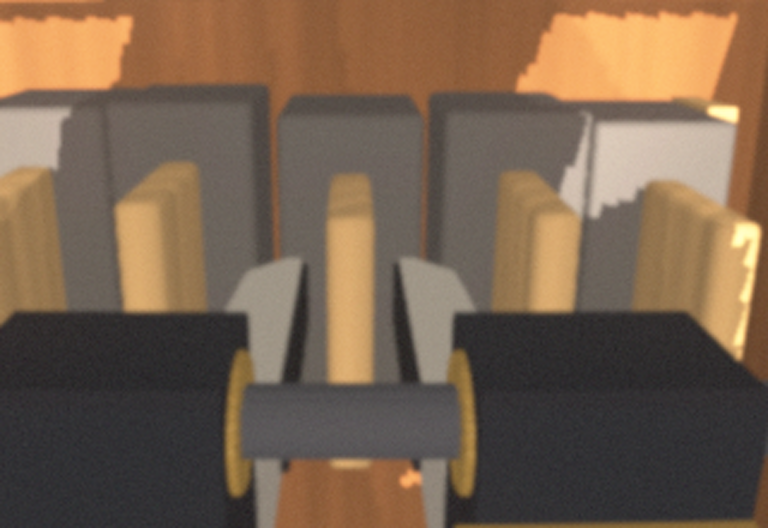

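>>> move_arm(steps=[{"ax": 0, "ay": 0, "az": 0, "tx": 0, "ty": -3, "tz": 0, "fingers": 23}, {"ax": 0, "ay": 0, "az": 0, "tx": 0, "ty": -7, "tz": 0, "fingers": 23}, {"ax": 0, "ay": 0, "az": 0, "tx": 0, "ty": -12, "tz": 0, "fingers": 23}, {"ax": 0, "ay": 0, "az": 0, "tx": 0, "ty": -17, "tz": 0, "fingers": 23}, {"ax": 0, "ay": 8, "az": 0, "tx": 0, "ty": -21, "tz": 3, "fingers": 32}, {"ax": 0, "ay": 16, "az": 0, "tx": 0, "ty": -22, "tz": 8, "fingers": 32}, {"ax": 0, "ay": 24, "az": 0, "tx": 0, "ty": -22, "tz": 13, "fingers": 32}, {"ax": 0, "ay": 32, "az": 0, "tx": 0, "ty": -22, "tz": 18, "fingers": 32}, {"ax": 0, "ay": 40, "az": 0, "tx": 0, "ty": -22, "tz": 23, "fingers": 32}, {"ax": 0, "ay": 48, "az": 0, "tx": 0, "ty": -22, "tz": 24, "fingers": 32}, {"ax": 0, "ay": 56, "az": 0, "tx": 0, "ty": -22, "tz": 24, "fingers": 32}])

```text
clock: 25.05
tcp_pos: [0.3645, -0.0837, 0.3095]
eef_rot: [-1.485, -0.608, 0.607]
contact_force: [1.0, 0.5, 0.3]
finger_gap: 0.0296
```

```bash

python3 - <<'E'
from fins import *
st()
d=cam("wrist"); save("w24.png",d["pixels"],(170,80,490,300),2.4)
t=cam("top"); save("t24.png",t["pixels"],(200,60,360,230),4); fins(t,(255,140,345,205))
s=cam("scene");save("s24.png",s["pixels"],(200,130,360,280),4); fins(s,(265,170,325,245))
delta(w(.039,0,.30),down(cx));
E
```

```text
clk 25.05 tcp [ 0.3645 -0.0837  0.3095] case [-3.014e-01 -3.000e-04  3.095e-01] F [1.  0.5 0.3] gap 0.0296 q [-0.35 -0.07  1.94 -0.    1.28 -1.13]
[[ 0.713  0.001 -0.701]
 [ 0.701 -0.001  0.713]
 [-0.    -1.    -0.001]]
ctr [-0.0558 -0.0001] len [np.float64(0.21), np.float64(0.105)] ang 90.5 area 368
ctr [-0.0613 -0.0812] len [np.float64(0.008), np.float64(0.057)] ang 179.9 area 53
ctr [-0.0617 -0.0433] len [np.float64(0.008), np.float64(0.057)] ang 0.3 area 54
ctr [-0.0582  0.0005] len [np.float64(0.008), np.float64(0.057)] ang 180.0 area 55
ctr [-0.0595  0.0433] len [np.float64(0.008), np.float64(0.057)] ang 179.9 area 56
ctr [-0.057   0.0813] len [np.float64(0.008), np.float64(0.057)] ang 179.9 area 56
ctr [-0.0441  0.0095] len [np.float64(0.107), np.float64(0.194)] ang 89.4 area 274
ctr [-0.0613 -0.0422] len [np.float64(0.06), np.float64(0.01)] ang 179.2 area 46
ctr [-0.0578  0.0013] len [np.float64(0.059), np.float64(0.009)] ang 0.0 area 50
ctr [-0.0591  0.0438] len [np.float64(0.058), np.float64(0.01)] ang 0.2 area 53
ctr [-0.0567  0.0818] len [np.float64(0.06), np.float64(0.01)] ang 0.3 area 53
t [ 28.05   0.91 -19.01] a [ 4.000e-02  3.418e+01 -3.000e-02]
```

View pics/t24.png

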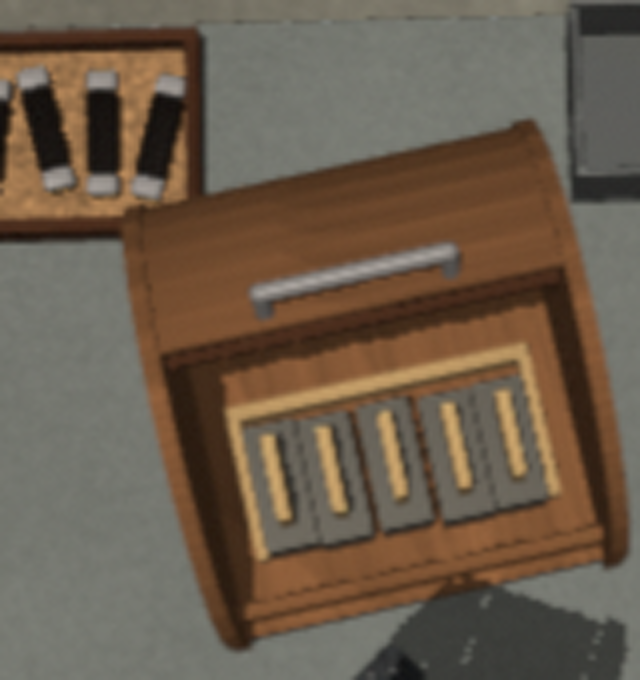

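View pics/s24.png

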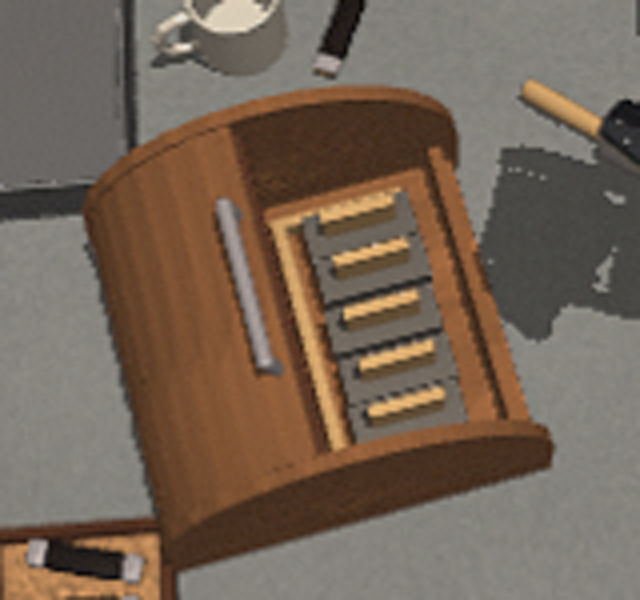

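>>> move_arm(steps=[{"ax": 0, "ay": 8, "az": 0, "tx": 4, "ty": -1, "tz": -3, "fingers": 32}, {"ax": 0, "ay": 16, "az": 0, "tx": 8, "ty": -1, "tz": -6, "fingers": 32}, {"ax": 0, "ay": 24, "az": 0, "tx": 12, "ty": -1, "tz": -9, "fingers": 32}, {"ax": 0, "ay": 32, "az": 0, "tx": 16, "ty": -1, "tz": -11.5, "fingers": 32}, {"ax": 0, "ay": 34.2, "az": 0, "tx": 20, "ty": -1, "tz": -14, "fingers": 32}, {"ax": 0, "ay": 34.2, "az": 0, "tx": 24, "ty": -1, "tz": -16.5, "fingers": 32}, {"ax": 0, "ay": 34.2, "az": 0, "tx": 28, "ty": -1, "tz": -19, "fingers": 32}, {"ax": 0, "ay": 34.2, "az": 0, "tx": 28, "ty": -1, "tz": -19, "fingers": 32}, {"ax": 0, "ay": 34.2, "az": 0, "tx": 28, "ty": -1, "tz": -19, "fingers": 32}])

```text
clock: 26.1
tcp_pos: [0.6987, -0.0189, 0.3171]
eef_rot: [-1.566, -0.15, 0.155]
contact_force: [-0.2, -0.0, 0.0]
finger_gap: 0.0296
```

```bash

python3 - <<'E'
from fins import *
st()
d=cam("wrist"); save("w25.png",d["pixels"])
delta(w(.038,0,.242),down(cx));
E
```

```text
clk 26.1 tcp [ 0.6987 -0.0189  0.3171] case [3.900e-02 2.000e-04 3.171e-01] F [-0.2 -0.   0. ] gap 0.0296 q [-0.09  0.58  1.08 -0.    1.48 -0.29]
[[ 0.981 -0.003 -0.193]
 [ 0.193 -0.001  0.981]
 [-0.003 -1.    -0.   ]]
t [-0.02  7.63  0.  ] a [ 0.03  0.15 -0.09]
```

View pics/w25.png

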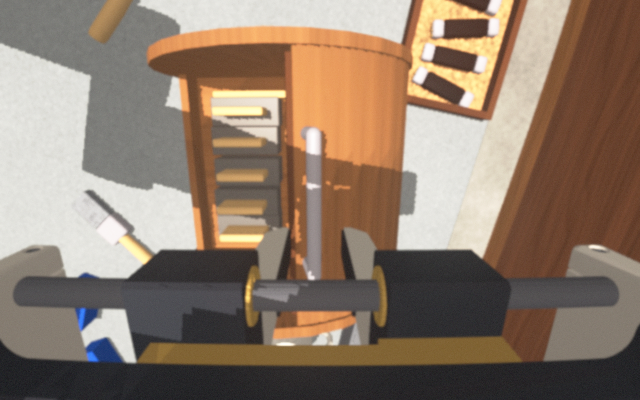

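>>> move_arm(steps=[{"ax": 0, "ay": 0, "az": 0, "tx": 0, "ty": 4, "tz": 0, "fingers": 32}, {"ax": 0, "ay": 0, "az": 0, "tx": 0, "ty": 7, "tz": 0, "fingers": 32}, {"ax": 0, "ay": 0, "az": 0, "tx": 0, "ty": 7.5, "tz": 0, "fingers": 32}, {"ax": 0, "ay": 0, "az": 0, "tx": 0, "ty": 7.5, "tz": 0, "fingers": 32}, {"ax": 0, "ay": 0, "az": 0, "tx": 0, "ty": 7.5, "tz": 0, "fingers": 0}, {"ax": 0, "ay": 0, "az": 0, "tx": 0, "ty": 7.5, "tz": 0, "fingers": 0}, {"ax": 0, "ay": 0, "az": 0, "tx": 0, "ty": 7.5, "tz": 0, "fingers": 0}], newtons=30)

```text
clock: 26.85
tcp_pos: [0.6978, -0.0195, 0.2449]
eef_rot: [-1.567, -0.151, 0.153]
contact_force: [-3.5, -0.0, 10.4]
finger_gap: 0.0112
```

```bash

python3 - <<'E'
from fins import *
st(); p=incase(ctrl.state()["tcp_pos"]); a0=np.radians(102.5)
for a in (98,92,86,80,74,68,62,56,50,44,38,32,29):
    a=np.radians(a); print(round(np.degrees(a)),np.round([-18*(np.cos(a)-np.cos(a0)),-18*(np.sin(a)-np.sin(a0))],2))
E
```

```text
clk 26.85 tcp [ 0.6978 -0.0195  0.2449] case [ 3.800e-02 -2.000e-04  2.449e-01] F [-3.5 -0.  10.4] gap 0.0112 q [-0.09  0.61  1.19 -0.    1.33 -0.29]
[[ 0.981 -0.001 -0.192]
 [ 0.192 -0.001  0.981]
 [-0.001 -1.    -0.001]]
98 [-1.39 -0.25]
92 [-3.27 -0.42]
86 [-5.15 -0.38]
80 [-7.02 -0.15]
74 [-8.86  0.27]
68 [-10.64   0.88]
62 [-12.35   1.68]
56 [-13.96   2.65]
50 [-15.47   3.78]
44 [-16.84   5.07]
38 [-18.08   6.49]
32 [-19.16   8.03]
29 [-19.64   8.85]
```

Second column is ty directly (down positive).

>>> move_arm(steps=[{"ax": 0, "ay": 0, "az": 0, "tx": -1.4, "ty": -0.2, "tz": 0, "fingers": 0}, {"ax": 0, "ay": 0, "az": 0, "tx": -3.3, "ty": -0.4, "tz": 0, "fingers": 0}, {"ax": 0, "ay": 0, "az": 0, "tx": -5.2, "ty": -0.4, "tz": 0, "fingers": 0}, {"ax": 0, "ay": 0, "az": 0, "tx": -7.0, "ty": -0.1, "tz": 0, "fingers": 0}, {"ax": 0, "ay": 0, "az": 0, "tx": -8.9, "ty": 0.3, "tz": 0, "fingers": 0}, {"ax": 0, "ay": 0, "az": 0, "tx": -10.6, "ty": 0.9, "tz": 0, "fingers": 0}, {"ax": 0, "ay": 0, "az": 0, "tx": -12.3, "ty": 1.7, "tz": 0, "fingers": 0}, {"ax": 0, "ay": 0, "az": 0, "tx": -14.0, "ty": 2.7, "tz": 0, "fingers": 0}, {"ax": 0, "ay": 0, "az": 0, "tx": -15.5, "ty": 3.8, "tz": 0, "fingers": 0}, {"ax": 0, "ay": 0, "az": 0, "tx": -16.8, "ty": 5.1, "tz": 0, "fingers": 0}, {"ax": 0, "ay": 0, "az": 0, "tx": -18.1, "ty": 6.5, "tz": 0, "fingers": 0}, {"ax": 0, "ay": 0, "az": 0, "tx": -18.1, "ty": 6.5, "tz": 0, "fingers": 0}])

```text
clock: 28.05
tcp_pos: [0.5196, -0.0544, 0.1797]
eef_rot: [-1.567, -0.151, 0.152]
contact_force: [2.6, -0.6, -7.2]
finger_gap: 0.0111
```

```bash

python3 - <<'E'
from fins import *
st(); p=incase(ctrl.state()["tcp_pos"]); print(np.degrees(np.arctan2(p[2]-.065,-p[0])),np.hypot(p[2]-.065,p[0]))
for a in (34,30,26,20,14,8):
    a=np.radians(a); print(round(np.degrees(a)),np.round([100*(-.18*np.cos(a)-p[0]),-100*(.065+.18*np.sin(a)-p[2]+.002)],2))
E
```

```text
clk 28.05 tcp [ 0.5196 -0.0544  0.1797] case [-0.1436 -0.0009  0.1797] F [ 2.6 -0.6 -7.2] gap 0.0111 q [-0.19  0.36  1.77 -0.    1.01 -0.38]
[[ 0.981  0.    -0.192]
 [ 0.192 -0.001  0.981]
 [-0.    -1.    -0.001]]
38.62479265203807 0.18374548602168198
34 [-0.57  1.2 ]
30 [-1.23  2.27]
26 [-1.82  3.38]
20 [-2.56  5.11]
14 [-3.11  6.92]
8 [-3.47  8.76]
```

>>> move_arm(steps=[{"ax": 0, "ay": 0, "az": 0, "tx": -0.6, "ty": 1.2, "tz": 0, "fingers": 0}, {"ax": 0, "ay": 0, "az": 0, "tx": -1.2, "ty": 2.3, "tz": 0, "fingers": 0}, {"ax": 0, "ay": 0, "az": 0, "tx": -1.8, "ty": 3.4, "tz": 0, "fingers": 0}, {"ax": 0, "ay": 0, "az": 0, "tx": -2.2, "ty": 4.3, "tz": 0, "fingers": 0}, {"ax": 0, "ay": 0, "az": 0, "tx": -2.6, "ty": 5.1, "tz": 0, "fingers": 0}, {"ax": 0, "ay": 0, "az": 0, "tx": -2.9, "ty": 6.1, "tz": 0, "fingers": 0}, {"ax": 0, "ay": 0, "az": 0, "tx": -2.9, "ty": 6.1, "tz": 0, "fingers": 0}])

```text
clock: 28.75
tcp_pos: [0.49, -0.0603, 0.1183]
eef_rot: [-1.567, -0.149, 0.154]
contact_force: [-5.2, -3.5, -3.3]
finger_gap: 0.011
```

```bash

python3 - <<'E'
from fins import *
st(); p=incase(ctrl.state()["tcp_pos"]); print(np.degrees(np.arctan2(p[2]-.068,-p[0])),np.hypot(p[2]-.068,p[0]))
E
```

```text
clk 28.75 tcp [ 0.49   -0.0603  0.1183] case [-0.1738 -0.001   0.1183] F [-5.2 -3.5 -3.3] gap 0.011 q [-0.22  0.4   1.89 -0.    0.85 -0.41]
[[ 0.981 -0.003 -0.192]
 [ 0.192 -0.002  0.981]
 [-0.003 -1.    -0.001]]
16.12694427867703 0.18091316072930447
```

>>> move_arm(steps=[{"ax": 0, "ay": 0, "az": 0, "tx": 0, "ty": 0, "tz": 0, "fingers": 28}, {"ax": 0, "ay": 0, "az": 0, "tx": 0, "ty": 0, "tz": 0, "fingers": 28}, {"ax": 0, "ay": 0, "az": 0, "tx": 0, "ty": -2, "tz": 0, "fingers": 28}, {"ax": 0, "ay": 0, "az": 0, "tx": 0, "ty": -4.5, "tz": 0, "fingers": 28}, {"ax": 0, "ay": 0, "az": 0, "tx": -1.2, "ty": -4.5, "tz": 0, "fingers": 0}, {"ax": 0, "ay": 0, "az": 0, "tx": -1.2, "ty": -4.5, "tz": 0, "fingers": 0}, {"ax": 0, "ay": 0, "az": 0, "tx": -1.2, "ty": -4.5, "tz": 0, "fingers": 0}])

```text
clock: 29.45
tcp_pos: [0.4781, -0.0625, 0.1629]
eef_rot: [-1.567, -0.149, 0.154]
contact_force: [-0.8, 0.5, -1.1]
finger_gap: 0.0062
```

```bash

python3 - <<'E'
from fins import *
st()
d=cam("wrist"); save("w26.png",d["pixels"])
E
```

```text
clk 29.45 tcp [ 0.4781 -0.0625  0.1629] case [-0.1859 -0.0009  0.1629] F [-0.8  0.5 -1.1] gap 0.0062 q [-0.23  0.31  1.88 -0.    0.95 -0.42]
[[ 0.981 -0.003 -0.192]
 [ 0.192 -0.001  0.981]
 [-0.004 -1.    -0.001]]
```

View pics/w26.png

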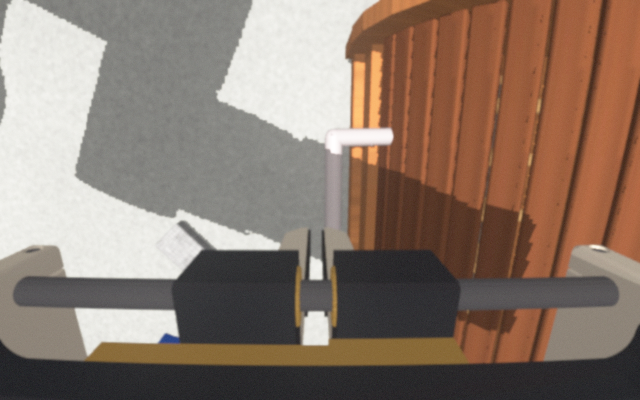

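>>> move_arm(steps=[{"ax": 0, "ay": 0, "az": 0, "tx": 0, "ty": 2.5, "tz": 0, "fingers": 0}, {"ax": 0, "ay": 0, "az": 0, "tx": 0, "ty": 3.5, "tz": 0, "fingers": 0}, {"ax": 0, "ay": 0, "az": 0, "tx": 0, "ty": 4.2, "tz": 0, "fingers": 0}, {"ax": 0, "ay": 0, "az": 0, "tx": 0, "ty": 4.8, "tz": 0, "fingers": 0}, {"ax": 0, "ay": 0, "az": 0, "tx": 0, "ty": 5.3, "tz": 0, "fingers": 0}, {"ax": 0, "ay": 0, "az": 0, "tx": 0, "ty": 5.7, "tz": 0, "fingers": 0}, {"ax": 0, "ay": 0, "az": 0, "tx": 0, "ty": 6.0, "tz": 0, "fingers": 0}, {"ax": 0, "ay": 0, "az": 0, "tx": 0, "ty": 6.0, "tz": 0, "fingers": 0}])

```text
clock: 30.3
tcp_pos: [0.4721, -0.0629, 0.1006]
eef_rot: [-1.565, -0.138, 0.167]
contact_force: [-23.0, -8.6, 5.2]
finger_gap: 0.001
```

```bash

python3 - <<'E'
from fins import *
st()
e=cam("scene"); save("s27.png",e["pixels"],(200,130,380,280),4)
E
```

```text
clk 30.3 tcp [ 0.4721 -0.0629  0.1006] case [-0.1919 -0.0002  0.1006] F [-23.   -8.6   5.2] gap 0.001 q [-0.23  0.41  1.93 -0.01  0.81 -0.42]
[[ 0.981 -0.019 -0.193]
 [ 0.193 -0.001  0.981]
 [-0.019 -1.     0.003]]
```

View pics/s27.png

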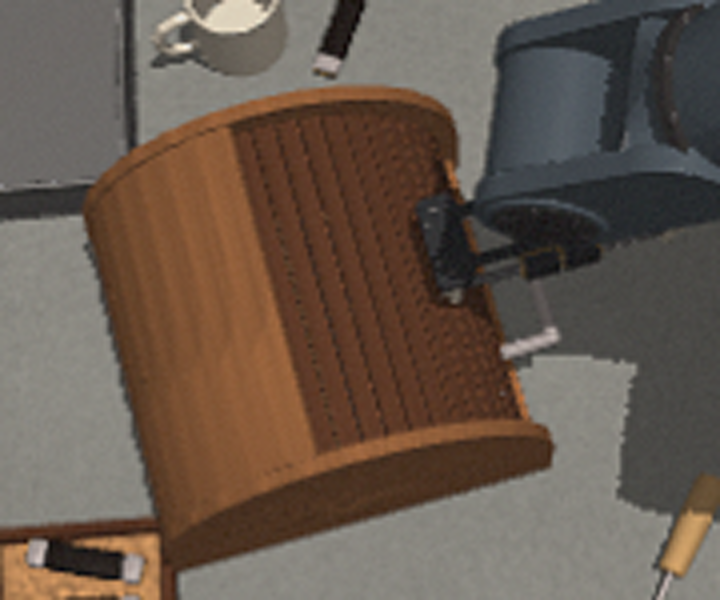

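>>> move_arm(steps=[{"ax": 0, "ay": 0, "az": 0, "tx": -0.8, "ty": 0, "tz": 0, "fingers": 0}, {"ax": 0, "ay": 0, "az": 0, "tx": -0.8, "ty": -3, "tz": 0, "fingers": 0}, {"ax": 0, "ay": 0, "az": 0, "tx": -0.8, "ty": -6, "tz": 0, "fingers": 0}, {"ax": 0, "ay": 0, "az": 0, "tx": -0.8, "ty": -6, "tz": 0, "fingers": 0}])

```text
clock: 30.75
tcp_pos: [0.4672, -0.0647, 0.1639]
eef_rot: [-1.566, -0.142, 0.163]
contact_force: [0.6, -0.1, -0.6]
finger_gap: 0.0006
```

```bash

python3 - <<'E'
from fins import *
st()
d=cam("wrist"); save("w28.png",d["pixels"])
for q in(0,.05,.1,.15,.2):
    a=np.radians(8)+q; print(q,[np.round(proj(d,w(-.18*np.cos(a),k,.065+.18*np.sin(a))),1).tolist() for k in(.06,-.06)])
e=cam("scene"); save("s28.png",e["pixels"],(230,130,370,270),4)
for q in(0,.05,.1,.15,.2):
    a=np.radians(8)+q; print(q,[np.round((proj(e,w(-.18*np.cos(a),k,.065+.18*np.sin(a)))-[230,130])*4,1).tolist() for k in(.06,-.06)])
E
```

```text
clk 30.75 tcp [ 0.4672 -0.0647  0.1639] case [-0.1969 -0.001   0.1639] F [ 0.6 -0.1 -0.6] gap 0.0006 q [-0.23  0.3   1.9  -0.01  0.95 -0.42]
[[ 0.981 -0.013 -0.193]
 [ 0.193 -0.002  0.981]
 [-0.013 -1.     0.001]]
0 [[341.9, 132.6], [338.1, 275.1]]
0.05 [[344.8, 133.1], [340.5, 280.5]]
0.1 [[348.6, 133.7], [343.6, 286.2]]
0.15 [[353.3, 134.4], [347.5, 292.2]]
0.2 [[359.1, 135.1], [352.2, 298.6]]
0 [[428.0, 337.9], [385.5, 198.9]]
0.05 [[426.7, 335.3], [384.0, 195.6]]
0.1 [[424.8, 332.8], [381.9, 192.4]]
0.15 [[422.4, 330.5], [379.3, 189.3]]
0.2 [[419.4, 328.4], [376.1, 186.4]]
```

View pics/w28.png

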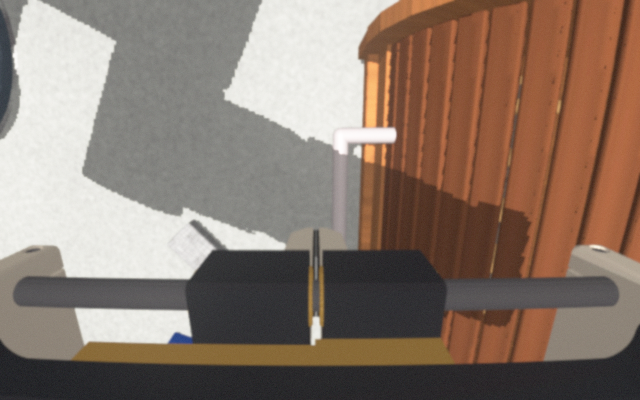

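View pics/s28.png

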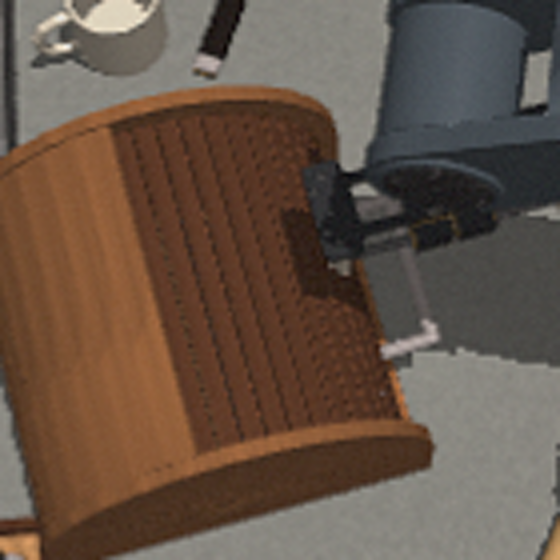

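>>> move_arm(steps=[{"ax": 0, "ay": 0, "az": -0.7, "tx": 1.8, "ty": 2, "tz": 0, "fingers": 0}, {"ax": 0, "ay": 0, "az": -0.7, "tx": 1.8, "ty": 4, "tz": 0, "fingers": 0}, {"ax": 0, "ay": 0, "az": -0.7, "tx": 1.8, "ty": 5, "tz": 0, "fingers": 0}, {"ax": 0, "ay": 0, "az": -0.7, "tx": 1.8, "ty": 5.5, "tz": 0, "fingers": 0}, {"ax": 0, "ay": 0, "az": -0.7, "tx": 1.8, "ty": 5.8, "tz": 0, "fingers": 0}, {"ax": 0, "ay": 0, "az": -0.7, "tx": 1.8, "ty": 5.8, "tz": 0, "fingers": 0}])

```text
clock: 31.45
tcp_pos: [0.4813, -0.0608, 0.1039]
eef_rot: [-1.563, -0.146, 0.159]
contact_force: [-12.7, 2.3, 23.0]
finger_gap: 0.0004
```

```bash

python3 - <<'E'
from fins import *
st()
E
```

```text
clk 31.45 tcp [ 0.4813 -0.0608  0.1039] case [-0.1824  0.0002  0.1039] F [-12.7   2.3  23. ] gap 0.0004 q [-0.22  0.41  1.92 -0.    0.82 -0.42]
[[ 0.981 -0.008 -0.193]
 [ 0.193  0.002  0.981]
 [-0.008 -1.     0.003]]
```

>>> move_arm(steps=[{"ax": 0, "ay": 0, "az": 0, "tx": 0, "ty": -3, "tz": 0, "fingers": 0}, {"ax": 0, "ay": 0, "az": 0, "tx": -1, "ty": -7, "tz": 0, "fingers": 0}, {"ax": 0, "ay": 0, "az": 0, "tx": -5, "ty": -11, "tz": 0, "fingers": 0}, {"ax": 0, "ay": 0, "az": 0, "tx": -6, "ty": -14, "tz": -5, "fingers": 0}, {"ax": 0, "ay": 0, "az": 0, "tx": -6, "ty": -16, "tz": -10, "fingers": 0}, {"ax": 0, "ay": 0, "az": 0, "tx": -6, "ty": -16, "tz": -15, "fingers": 0}, {"ax": 0, "ay": 0, "az": 0, "tx": -6, "ty": -16, "tz": -20, "fingers": 0}, {"ax": 0, "ay": 0, "az": 0, "tx": -6, "ty": -16, "tz": -25, "fingers": 0}, {"ax": 0, "ay": 0, "az": 0, "tx": -6, "ty": -16, "tz": -25, "fingers": 0}])

```text
clock: 32.35
tcp_pos: [0.4718, -0.3218, 0.2634]
eef_rot: [-1.564, -0.144, 0.156]
contact_force: [-0.5, 0.6, -0.2]
finger_gap: 0.0005
```

```bash

python3 - <<'E'
from fins import *
st()
for n,b in(("scene",(290,160,350,230)),("top",(250,170,350,230))):
    e=cam(n); im=cv2.resize(e["pixels"],None,fx=6,fy=6,interpolation=2)
    for q,c in((0,(0,255,0)),(.1,(255,0,0))):
        a=np.radians(8)+q
        P=[(proj(e,w(-.18*np.cos(a),k,.065+.18*np.sin(a)))+.5)*6 for k in(.06,-.06)]
        cv2.line(im,tuple(int(v) for v in P[0]),tuple(int(v) for v in P[1]),c,1)
    save(n+"30.png",im[b[1]*6:b[3]*6,b[0]*6:b[2]*6])
    save(n+"30full.png",e["pixels"])
E
```

```text
clk 32.35 tcp [ 0.4718 -0.3218  0.2634] case [-0.241  -0.2544  0.2634] F [-0.5  0.6 -0.2] gap 0.0005 q [-0.68  0.36  1.55 -0.    1.24 -0.87]
[[ 0.982 -0.008 -0.19 ]
 [ 0.19   0.001  0.982]
 [-0.007 -1.     0.002]]
```

View pics/scene30.png

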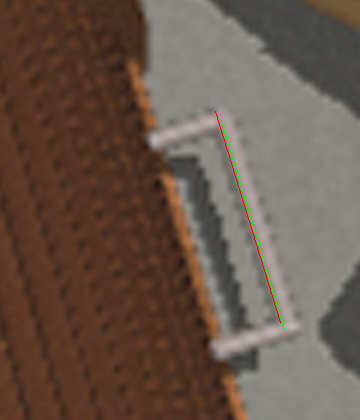

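View pics/top30.png

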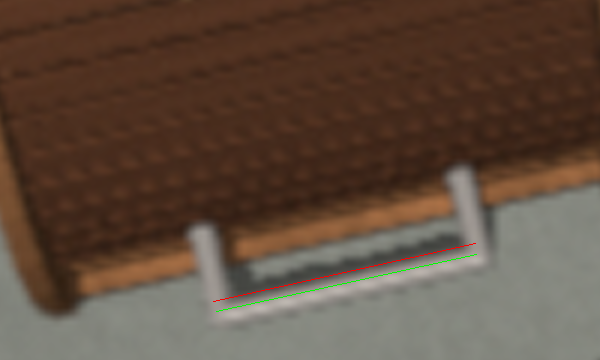

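View pics/scene30full.png

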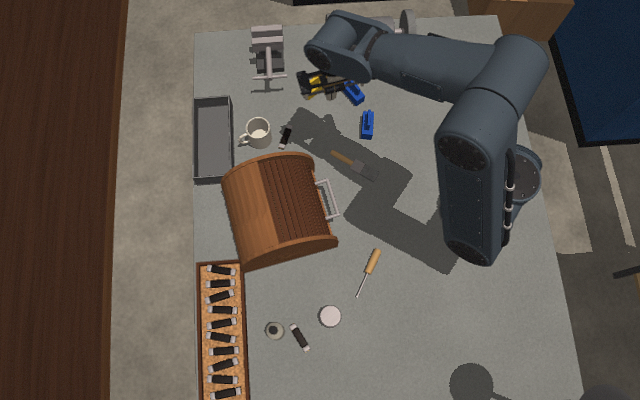

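```bash

python3 - <<'E'
from h import *
t=cam("top"); s=cam("scene")
o=-.5
for z in ((( 219,313),(290,325)),((484,259),(222,116))):
    T=np.array(z[0])/6+[250,170]+o; S=np.array(z[1])/6+[290,160]+o
    X,e=two([ray(t,T),ray(s,S)]); c=incase(X); print(np.round(c,4),np.round(e,4),"ang",np.degrees(np.arctan2(c[2]-.065,-c[0]+.002)))
for n in("scene","top"):
    a=cv2.imread(f"pics/{n}0.png").astype(int); b=cam(n)["pixels"][:,:,::-1].astype(int)
E
```

```text
[-0.1802  0.0594  0.096 ] [0.0006 0.0006] ang 9.641952590587461
[-0.1804 -0.0635  0.087 ] [0.0006 0.0006] ang 6.8863508370719195
```

```bash

python3 - <<'E'
from h import *
st(); print(ctrl.job_done())
E
```

```text
clk 32.65 tcp [ 0.4719 -0.3165  0.2638] case [-0.24   -0.2492  0.2638] F [-0.3  0.5  0.7] gap 0.0006 q [-0.67  0.35  1.55 -0.    1.24 -0.87]
[[ 0.981 -0.008 -0.194]
 [ 0.194  0.002  0.981]
 [-0.008 -1.     0.004]]
the job is handed in; nothing more can be done
None
```

I rolled the cover back to its stop, opened a 48 mm gap in the row, set the loose hone in the middle, rolled the cover shut and handed in at about 33 s. No verdict was reported.

**Row before closing:** the five fins measured at about y = -81, -43, 0, +43 and +81 mm. All were within 1° of the case's x, at x about -57 to -62 mm, and looked upright. The hone touched the case floor at the height I expected before I let go. I could not see the row again once the cover was shut.

**Cover:** the final handle height gave about 0.005 rad. The two handle ends disagreed by about 9 mm in height, which is roughly ±1.4°, but the press-down height also matched fully shut.

**What did not go to plan:**
- The first try at spreading the blocks by their fins only tipped them about 10°. I let them stand back up, lifted one block across and pushed the slabs apart low down instead.
- The first push to shut the cover slipped off the handle (about 25 N), and a second push finished it.

**The rest of the bench:** by eye, the other objects are where they started; I did not measure them.

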